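Turn a half-rubbed stone plate end for end in its hold-down jig

ROBOT

A 6-joint arm with a two-finger parallel gripper is mounted at the origin on the work surface; the furniture and walls round the work are solid. World frame = base frame: x ahead of the robot, y to its left, z up, the work surface at z = 0. Lengths are in m, angles in degrees, forces in N, time in s.
With the tool pointing down it reaches from about 0.25 to 0.725 m from the base axis. Payload 9.7 kg.
Tool frame: the origin (TCP) lies midway between the tips of the shut fingers; the grasp point (between the pads) lies 19 mm behind it; z points along the fingers, y is the direction in which the jaws open and shut (so a half turn about z gives the same grasp; the last joint's range is limited). The gripper opens to 85 mm and grips with 20 to 120 N. Pads are 22 mm wide; open, the fingers measure 114 mm over their backs; the gripper's body (76 mm by 85 mm) begins 54 mm behind the grasp point. The pads swing forward as they close: fully open they stand 13 mm farther back than shut.
Start: joints at [-73.682, 4.979, 10.078, 95.1, 0, 90], TCP at [0.155, -0.528, 0.231] pointing down, gripper open.
Joint ranges: [-179.16, 179.16], [-48.56, 103.87], [-65.8, 70.77], [-126.05, 130.52], [-82.76, 87.17], [-180, 180]. Speed limits (degrees/s): [127.2, 127.2, 147.25, 180, 180, 180].

INTERFACE

Orientations are given as [roll, pitch, yaw] about the fixed x, y, z axes, in that order (R = Rz(yaw) Ry(pitch) Rx(roll)).
In Python, from workcell import get_obs, camera, get_calibration, job_done gives the robot as it stands.
- The arm moves only by the tool play_rows, never from a script. Its argument "commands" is text: rows parted by semicolons, each of 5 numbers parted by spaces: the opening, from 0 (shut) to 1 (fully open), then the shift along the world's x, y, z in mm, then the turn about the world's z in degrees. A call has 1 to 10 rows; each row is the pose to reach, as a shift and turn from the pose commanded when the call began; what a row does not reach only later rows make up. A row lasts 1/12 s, in which the tool goes at most 41.7 mm and 7.16 degrees, less where a joint would pass 70% of its speed; a pose out of reach is approached as far as the arm can. A call with a gripper value outside its range is refused whole. The fingers move at their own pace and stop on an object; "force" is the grip in N (left out, the last holds). Time passes only in rows, so rows that repeat a pose let the fingers close. It gives the time, the measured TCP pose, the force and the opening at its end, in the units of the state.
- get_obs(): the state, without advancing time (a new reading comes with each control period).
- camera(name): name is "side" or "top" or "wrist"; returns the picture (420x560x3 uint8, red, green, blue); there is no depth.
- get_calibration(name): a dict with "fx", "fy", "cx", "cy" (pixels), "eye" and "attitude" of the camera in the world; the wrist camera has in their place "mount" (4x4, takes a point from camera to tool coordinates, whose origin is the TCP and whose axes are the flange's). Camera axes: x right, y down, z forward; pixel columns grow to the right and rows downward; lengths in m; the calibration is good to about 2 mm. A picture is of the moment at which its call begins: read the wrist's pose just before it. get_calibration takes no time and is no camera call.
- job_done(): hands the job in, once; it reports no verdict.
The state is a dict: "time": time; "q": joint angles; "qd": joint speeds; "joint_efforts": joint torques, N m; "ee_pos": TCP position; "tcp_rot": TCP orientation; "wrist_force": force on the tool from outside, world axes, zero at the start; "torque": the same for the moment, N m; "opening": finger opening in m.
Only numpy, scipy, OpenCV 4.12 (cv2) and the standard library are available. Lean on these libraries where they do the work, as an engineer would, in place of code of your own. Each camera call takes 0.05 s, during which the arm holds its last target.

TASK

The stone plate in the hold-down jig is rubbed smooth except for the rough end that sits under the clamp bar. Swing the bar right open, slide the plate along its bed until it is out from beneath the bar, turn it end for end (same face up), slide it back smooth end first until it butts against the end stop, and swing the bar shut on it so that it is clamped with the rough end out in front, ready for rubbing. The stone is brittle, so do not drop it, and leave the things standing round about where they are.

Things in the scene. Friction and masses are not known exactly. Their poses are not given: they have to be found in the camera images.
- jig: Fixed wooden hold-down jig on a T-shaped plywood board 12 mm thick, 248 mm long, 124 mm wide at the rear, 70 mm in front. Origin on the bench under the bed; x runs along the bed from the open front (-x) to the end stop (+x), y towards the side where the red knob lies when shut, z up. The plate slides along x on a bed 40 mm above the bench. In front (x -104 to +36 mm) the bed is 36 mm wide: fingers fit beside the plate.
- rail_mouth (a point): Mouth between the two aluminium side rails, on the bed at jig x = +31 mm, y = 0, 40 mm above the bench. The rails stand on a rear block 92 mm wide, are 8 mm high and 64 mm apart, run along x from +31 to the stop at +95 mm, and are flared at the mouth.
- stop (a point): Point on the end stop's face that the middle of the plate's end touches when home: jig x = +95 mm, y = 0, 46 mm above the bench. A lip on the stop overhangs the plate's end by 11 mm, 14.8 mm above the bed: the plate cannot be lifted out there, it must slide.
- stone_plate: Loose stone plate 200 x 60 x 12 mm, about 0.33 kg, white and smooth but for the last 70 mm at its +x end, grey and saw-marked. Origin in the middle of its underside, x along its length, z up. At the start its x lies along the jig's, the rough end at or up to 7 mm short of the stop. A pencil line across the top 64 mm from the smooth end is level with the rail mouths when that end is home.
- rough_end (a point): Centre of the end face of the plate's grey rough end (100 mm from its middle, at half thickness).
- smooth_end (a point): Centre of the end face of the plate's white smooth end (100 mm from its middle, at half thickness).
- clamp_hinge (a point): Centre of the clamp bar's hinge pin: jig x = +61 mm, y = -48 mm, 63 mm above the bench. The pin lies along the jig's x axis.
- knob (a point): Centre of the red ball knob (34 mm diameter) at the free end of the clamp bar, 108 mm from the hinge pin. Shut, it is 63 mm above the bench at jig x = +61 mm, y = +60 mm, free all round; open, it stands above and a little beyond the hinge.
- clamp_bar (a joint): Angle (rad) of the steel clamp bar, 24 x 10 mm, rubber pad beneath. 0: shut, pad flat on the plate, bar along the jig's y (-0.12 with no plate). It grows as the knob swings up over the hinge, to 1.9, leaning back past upright. An over-centre spring presses it shut below about 0.9 (5 to 9 N to lift at the knob) and holds it open above. The ball may turn between the fingers as it swings.
- sanding_block: Cork sanding block, 56 x 100 x 28 mm, loose bystander. Origin in the middle of its underside.
- dust_brush: Flat wooden dusting brush, 187 mm long, 17 mm high, loose bystander. Origin in the middle of its underside.
- paint_tin: Round purple tin, 70 mm diameter, 112 mm high, loose bystander. Origin in the middle of its underside.

How it is judged (in metres and radians):
On the way, in this order (a step that is already met when the one before it is completed fails the run):
1. the clamp bar is swung right open (value of joint clamp_bar above 1.5 rad), for 0.2 s.
2. with the bar open, the plate has been slid along its bed until its rough end is clear of the bar (value of joint clamp_bar above 1.5 rad and x of rough_end in the frame of jig below 0.042 m and z of stone_plate in the frame of jig between 0.036 and 0.048 m and y of stone_plate in the frame of jig between -0.015 and 0.015 m), for 0.1 s.
3. the plate has been turned end for end and slid home, smooth end against the stop, the bar still open (value of joint clamp_bar above 1.5 rad and x of smooth_end in the frame of jig between 0.091 and 0.1 m and z of stone_plate in the frame of jig between 0.037 and 0.0425 m and y of stone_plate in the frame of jig between -0.005 and 0.005 m and angle between the x axis of stone_plate and the x axis of jig, either way round below 0.08 rad), for 0.2 s.
At the end, for the whole second after the job is handed in: Plate at rest on the bed, same face up, smooth end within 4 mm of the stop, rough end out in front, within 5 mm and 0.08 rad of the bed's centre line; clamp bar shut on it (within 0.04 rad of 0), pressing on it with over 1 N (value of joint clamp_bar between -0.04 and 0.04 rad and x of smooth_end in the frame of jig between 0.091 and 0.1 m and z of stone_plate in the frame of jig between 0.037 and 0.0425 m and y of stone_plate in the frame of jig between -0.005 and 0.005 m and angle between the x axis of stone_plate and the x axis of jig, either way round below 0.08 rad and angle between stone_plate's own z axis and vertical below 0.05 rad and linear speed of stone_plate below 0.01 m/s and velocity of joint clamp_bar below 0.1 rad/s and contact force between clamp_bar and stone_plate above 1 N); the robot touches nothing.
It fails at once if a bystander (sanding block, brush or tin) is shifted by more than 30 mm (distance of any of sanding_block, dust_brush, paint_tin from where it was at the start of the episode above 0.03 m).
It fails at once if the stone plate is dropped or flung (it moves faster than 0.9 m/s) (linear speed of stone_plate above 0.9 m/s).
It also fails if it takes over 72 s, if anything falls off the work surface, if the arm or the gripper's body presses on something with over 40 N, if the wrist force passes 120 N, or if a joint passes its speed limit or range.

## Working session

There is one attempt and no reset: what is moved stays moved. The work goes in short steps, Python scripts to look and compute and a tool call to move; the robot and the scene stay as the last step left them, time stands still between calls to the robot, and variables do not carry over. Pictures are saved under pics/ and viewed, and the job is handed in when it is done.

Besides the shell and the picture viewer there is one more tool, called after "Emit:" as name(argument=value, ...) on one line, values as JSON. play_rows: Moves the arm, as the interface text tells. Its arguments: {"type":"object","properties":{"commands":{"type":"string"},"force":{"type":"number"}},"required":["commands"]}

```bash
mkdir -p pics
cat > h.py <<'E'
import numpy as np, cv2
from workcell import get_obs, camera, get_calibration, job_done
def snap(n,f):
    o=get_obs(); im=camera(n); cv2.imwrite(f'pics/{f}.png',cv2.cvtColor(im,cv2.COLOR_RGB2BGR)); return o,im
E
python3 - <<'E'
from h import *
for n in ['side','top','wrist']:
    o,im=snap(n,n+'0'); print(n,get_calibration(n))
print(o)
E
```

```text
side {'fx': 386.83702132158453, 'fy': 386.83702132158453, 'cx': 287.1096603347773, 'cy': 205.95538044585055, 'eye': array([ 0.36177198, -0.67678229,  0.47359957]), 'attitude': array([-117.07169014,   -0.2825177 ,   -4.57987865])}
top {'fx': 393.95031272686305, 'fy': 393.95031272686305, 'cx': 282.42850941607776, 'cy': 212.2598115193448, 'eye': array([0.30626317, 0.04592694, 0.91849345]), 'attitude': array([-172.05001012,    0.44556773,  -90.31759634])}
wrist {'fx': 306.1943506562961, 'fy': 306.1943506562961, 'cx': 281.1647966068442, 'cy': 207.54863952041697, 'mount': array([[ 1.54717662e-03, -9.57372837e-01, -2.88850926e-01,
         7.27098084e-02],
       [ 9.99998666e-01,  1.32981359e-03,  9.48749438e-04,
        -4.97911860e-04],
       [-5.24189055e-04, -2.88852009e-01,  9.57373617e-01,
        -1.43690464e-01],
       [ 0.00000000e+00,  0.00000000e+00,  0.00000000e+00,
         1.00000000e+00]])}
{'time': 0.1, 'q': array([-7.36835029e+01,  5.00989025e+00,  1.00376214e+01,  9.50998627e+01,
       -3.32725288e-05,  9.00008625e+01]), 'qd': array([ 0.01997597, -0.16090781,  0.15167474,  0.02163973,  0.0535992 ,
       -0.06552472]), 'joint_efforts': array([-1.53826248e-03, -5.21562839e+01,  4.65653658e+01,  1.59666192e-02,
       -3.44467401e-05, -1.18927699e-05]), 'ee_pos': array([ 0.15445841, -0.52764315,  0.23062305]), 'tcp_rot': array([-1.79927868e+02,  3.43582708e-05,  1.63156347e+01]), 'wrist_force': array([0.01047697, 0.13074848, 0.81721378]), 'torque': array([0.00112376, 0.00377597, 0.03628211]), 'opening': 0.08516364492935512}
```

View pics/side0.png

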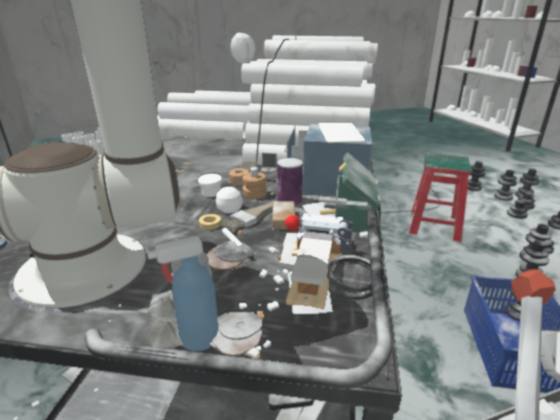

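View pics/top0.png

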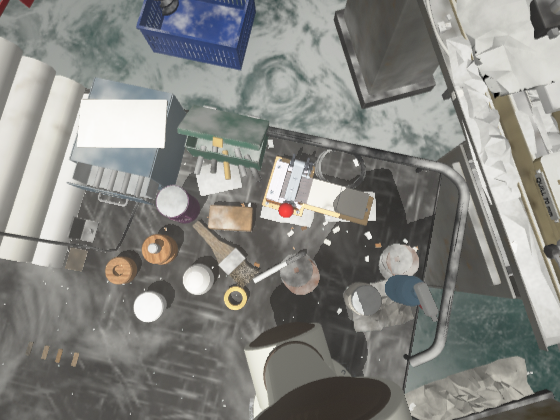

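View pics/wrist0.png

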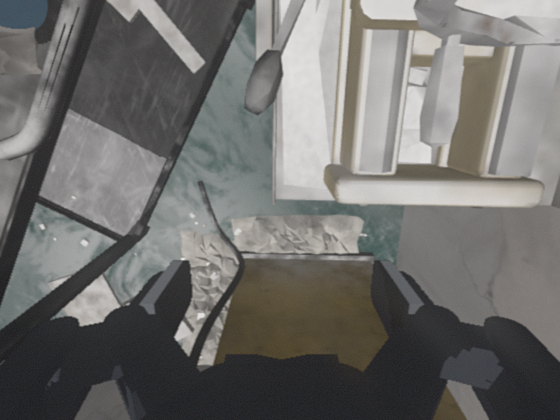

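```bash
cat >> h.py <<'E'
from scipy.spatial.transform import Rotation as Ro
def cam(n,o=None):
    c=get_calibration(n)
    if n=='wrist':
        T=np.eye(4);T[:3,:3]=Ro.from_euler('xyz',o['tcp_rot'],degrees=True).as_matrix();T[:3,3]=o['ee_pos'];T=T@c['mount'];R,e=T[:3,:3],T[:3,3]
    else: R,e=Ro.from_euler('xyz',c['attitude'],degrees=True).as_matrix(),np.array(c['eye'])
    return c,R,e
def ray(n,uv,o=None):
    c,R,e=cam(n,o); d=R@np.array([(uv[0]-c['cx'])/c['fx'],(uv[1]-c['cy'])/c['fy'],1]); return e,d/np.linalg.norm(d)
def onz(n,uv,z,o=None):
    e,d=ray(n,uv,o); return e+d*(z-e[2])/d[2]
def proj(n,p,o=None):
    c,R,e=cam(n,o); q=R.T@(np.array(p)-e); return np.array([c['fx']*q[0]/q[2]+c['cx'],c['fy']*q[1]/q[2]+c['cy']])
def tri(a,b):
    A=np.zeros((3,3));B=np.zeros(3)
    for e,d in (a,b):
        P=np.eye(3)-np.outer(d,d);A+=P;B+=P@e
    p=np.linalg.solve(A,B); return p,[np.linalg.norm((np.eye(3)-np.outer(d,d))@(p-e)) for e,d in (a,b)]
def red(im,ok=lambda x,y:True):
    r,g,b=[im[...,i].astype(int) for i in range(3)]
    m=((r>130)&(g<70)&(b<70)).astype(np.uint8)
    n,l,s,c=cv2.connectedComponentsWithStats(m); return [(s[i],c[i]) for i in range(1,n) if s[i][4]>15]
def crop(im,x0,y0,w,h,k,f):
    cv2.imwrite(f'pics/{f}.png',cv2.cvtColor(cv2.resize(im[y0:y0+h,x0:x0+w],None,fx=k,fy=k,interpolation=cv2.INTER_CUBIC),cv2.COLOR_RGB2BGR))
E
python3 - <<'E'
from h import *
t=cv2.imread('pics/top0.png')[...,::-1]; s=cv2.imread('pics/side0.png')[...,::-1]
print(red(t));print(red(s))
crop(t,200,120,200,150,4,'topc'); crop(s,250,180,160,140,4,'sidec')
E
```

```text
[(array([279, 203,  14,  12,  45], dtype=int32), array([287.4       , 206.53333333]))]
[(array([422, 169,  18,  20, 122], dtype=int32), array([428.95901639, 178.46721311])), (array([455, 177,  12,  42, 230], dtype=int32), array([460.84347826, 195.36086957])), (array([417, 190,   6,  11,  20], dtype=int32), array([419.2 , 194.35])), (array([285, 215,  14,  14, 133], dtype=int32), array([292.21804511, 222.2556391 ])), (array([454, 220,   9,  14,  71], dtype=int32), array([457.90140845, 226.02816901]))]
```

View pics/topc.png

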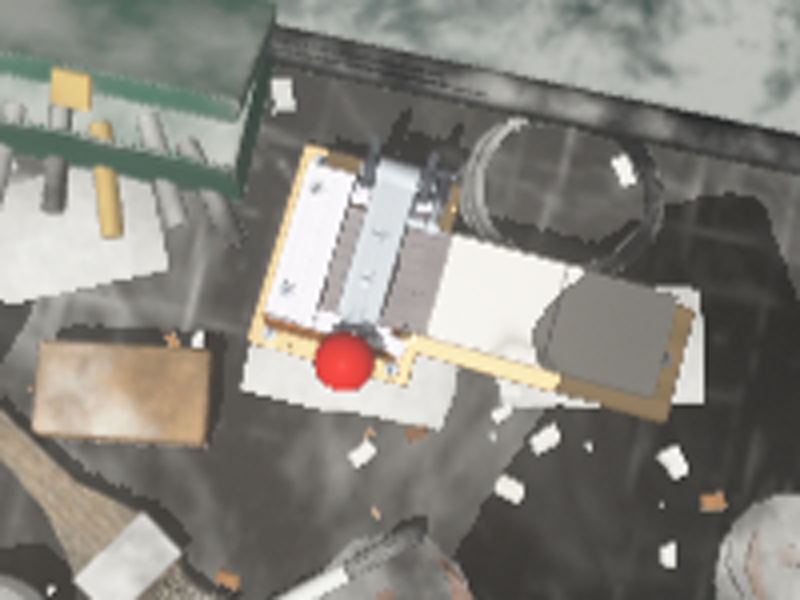

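View pics/sidec.png

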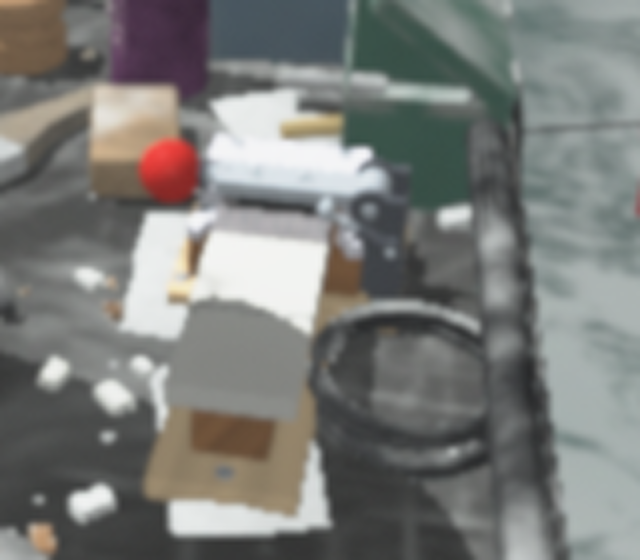

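Run:
```python
from h import *
np.set_printoptions(precision=4,suppress=True)
k,r=tri(ray('top',(286.3,210.2)),ray('side',(292,222.7)));print('knob',k,r)
T=lambda u,v,z:onz('top',(200+u/4,120+v/4),z)
S=lambda u,v,z:onz('side',(250+u/4,180+v/4),z)
print('topboard: front -y? corner',T(667,420,.012),'front +',T(694,308,.012),'rear',T(248,345,.012),T(308,147,.012))
print('plate front corners top',T(660,397,.052),T(678,296,.052))
print('plate front corners side',S(165,400,.052),S(296,418,.052))
print('board side',S(147,495,.012),S(297,513,.012))
print('plate shoulders', T(452,236,.052),T(427,337,.052))
print('bar ends top',T(415,165,.068),T(380,160,.068),T(342,318,.068),T(378,325,.068))
```

```text
knob [0.4311 0.0434 0.0634] [np.float64(0.0009003170302000078), np.float64(0.0009003170301999723)]
topboard: front -y? corner [ 0.4019 -0.1423  0.012 ] front + [ 0.4674 -0.1603  0.012 ] rear [0.4473 0.0998 0.012 ] [0.5658 0.0644 0.012 ]
plate front corners top [ 0.4105 -0.1306  0.052 ] [ 0.4672 -0.1425  0.052 ]
plate front corners side [ 0.4143 -0.1378  0.052 ] [ 0.4692 -0.1542  0.052 ]
board side [ 0.4054 -0.1524  0.012 ] [ 0.4692 -0.1686  0.012 ]
plate shoulders [ 0.5023 -0.0171  0.052 ] [ 0.445  -0.0022  0.052 ]
bar ends top [0.5391 0.0039 0.068 ] [0.5421 0.0233 0.068 ] [0.4532 0.045  0.068 ] [0.4492 0.0253 0.068 ]
```

Emit:
play_rows(commands="1 0 0 42 0;1 0 0 84 0;1 0 0 125 0;1 20 41 125 -6;1 40 82 125 -12;1 60 123 125 -18;1 80 164 125 -24;1 100 205 125 -30;1 120 246 125 -33;1 140 287 125 -33")

```text
time: 0.98
ee_pos: [0.2821, -0.2648, 0.3561]
tcp_rot: [-180.0, -0.0, -16.9]
wrist_force: [1.3, -0.9, -0.5]
opening: 0.0853
```

```bash
python3 -c "
from h import *
o=get_obs();print(o['q'],o['ee_pos'],o['tcp_rot'])"
```

```text
[-4.31927709e+01 -1.19407205e+01  8.43064230e+00  1.10364529e+02
  3.52070380e-03  1.53743765e+02] [ 0.28209677 -0.2648155   0.35614824] [-1.79999866e+02 -7.68665704e-03 -1.69365353e+01]
```

Emit:
play_rows(commands="1 12 25 0 7;1 24 50 0 14;1 36 75 0 21;1 48 100 0 28;1 60 125 0 35;1 72 150 0 42;1 84 175 0 49;1 96 200 0 56;1 108 225 0 63;1 114 250 0 70")

```text
time: 1.82
ee_pos: [0.3967, -0.0152, 0.3558]
tcp_rot: [-180.0, 0.0, 53.7]
wrist_force: [0.8, -1.1, -0.3]
opening: 0.0852
```

Emit:
play_rows(commands="1 3 6 0 7;1 6 12 0 14;1 9 18 0 21;1 12 24 0 28;1 15 30 0 35;1 18 35 0 42;1 20 35 0 49;1 20 35 0 56;1 20 35 0 63;1 20 35 0 70")

```text
time: 2.65
ee_pos: [0.4159, 0.0184, 0.3561]
tcp_rot: [-180.0, -0.0, 123.7]
wrist_force: [0.2, 0.3, -0.2]
opening: 0.0854
```

Emit:
play_rows(commands="1 0 0 0 7;1 0 0 0 14;1 0 0 0 21;1 0 0 0 28;1 0 0 0 35;1 0 0 0 40;1 0 0 0 40")

```text
time: 3.23
ee_pos: [0.4159, 0.0183, 0.3561]
tcp_rot: [-180.0, -0.0, 163.5]
wrist_force: [-0.1, -0.5, 0.1]
opening: 0.0854
```

```bash
python3 -c "
from h import *
o,im=snap('wrist','w1');print(o['q'],o['ee_pos'],o['tcp_rot']);snap('top','t1')"
```

```text
[ 2.52603168e+00 -8.14447760e+00  1.16399974e+01  1.09803232e+02
 -1.38628269e-03  1.89826765e+01] [0.4158971  0.01834088 0.35613696] [-1.79992588e+02 -1.72857646e-02  1.63543354e+02]
```

View pics/w1.png

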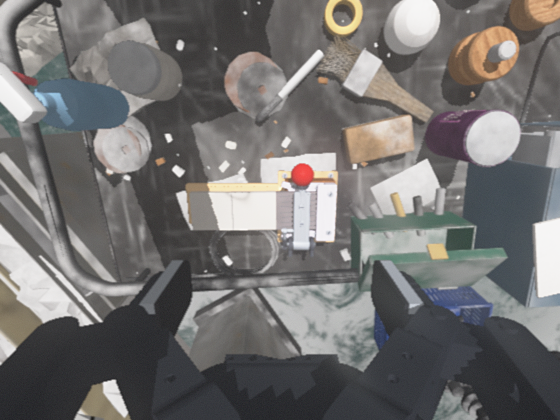

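```bash
python3 -c "
from h import *
im=cv2.imread('pics/w1.png')[...,::-1]; crop(im,170,140,190,130,4,'w1c')"
```

```text
(no output)
```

View pics/w1c.png

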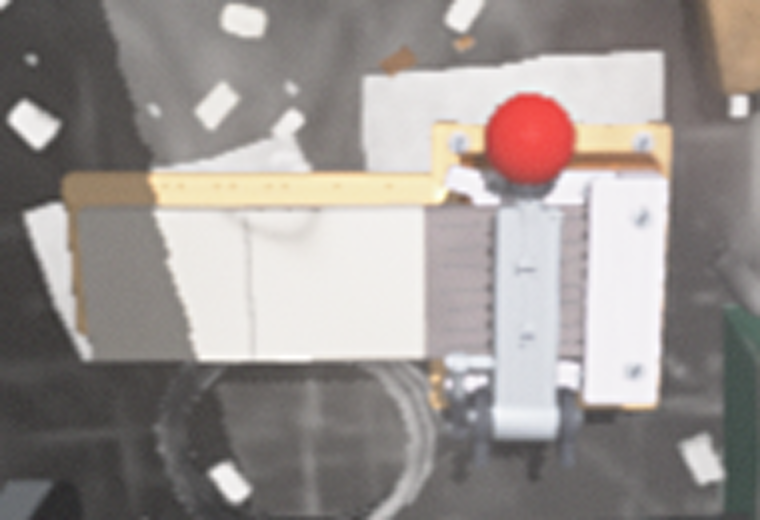

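Run:
```python
from h import *
np.set_printoptions(precision=4,suppress=True)
o={'ee_pos':np.array([0.4158971,0.01834088,0.35613696]),'tcp_rot':np.array([180,0,163.543])}
W=lambda u,v,z:onz('wrist',(170+u/4-.4,140+v/4-.4),z,o)
kn=W(530,139,.063);print('knob',kn)
print('tri top/wrist',tri(ray('top',(286.3,210.2)),ray('wrist',(302.1,174.4),o)))
P=[W(76,207,.052),W(90,360,.052),W(428,206,.052),W(432,360,.052),W(247,220,.052),W(253,358,.052)]
for p in P: print(p)
f=lambda a,b:np.degrees(np.arctan2(b[1]-a[1],b[0]-a[0]))
print('yaw',f(P[0],P[2]),f(P[1],P[3]),'w',np.linalg.norm(P[0]-P[1]),np.linalg.norm(P[2]-P[3]))
B=[W(62,175,.012),W(436,123,.012),W(672,126,.012),W(660,407,.012)]
for p in B: print('b',p)
print(f(B[1],B[2]),f(W(160,174,.012),W(433,176,.012)))
# bar
print('bar',W(500,205,.068),W(556,205,.068),W(498,400,.068),W(558,400,.068))
print('stop lip',W(592,178,.066),W(668,182,.066))
```

```text
knob [0.4311 0.0451 0.063 ]
tri top/wrist (array([0.4265, 0.0441, 0.0879]), [np.float64(0.0006884957664431824), np.float64(0.000688495766443181)])
[ 0.4102 -0.1253  0.052 ]
[ 0.4691 -0.1425  0.052 ]
[0.4471 0.0018 0.052 ]
[ 0.5067 -0.0144  0.052 ]
[ 0.4331 -0.0652  0.052 ]
[ 0.4862 -0.0811  0.052 ]
yaw 73.8101962222612 73.64932097665412 w 0.06138976550050266 0.061774435579178166
b [ 0.4019 -0.1406  0.012 ]
b [0.4243 0.0113 0.012 ]
b [0.4522 0.1019 0.012 ]
b [0.5695 0.0688 0.012 ]
72.90595959021393 73.21350259777445
bar [0.4504 0.0283 0.068 ] [0.4561 0.0477 0.068 ] [0.5235 0.007  0.068 ] [0.5299 0.0289 0.068 ]
stop lip [0.4506 0.0628 0.066 ] [0.4598 0.0889 0.066 ]
```

Emit:
play_rows(commands="1 8 13 -41 0;1 15 26 -82 0;1 15 26 -123 0;1 15 26 -164 0;1 15 26 -205 0;1 15 26 -246 0;1 15 26 -280 0;1 15 26 -300 0;1 15 26 -313 0;1 15 26 -313 0")

```text
time: 4.17
ee_pos: [0.4289, 0.0442, 0.0402]
tcp_rot: [-179.9, -0.3, 163.2]
wrist_force: [0.2, -0.2, -0.2]
opening: 0.0855
```

```bash
python3 -c "
from h import *
o,im=snap('side','s2');o,im=snap('wrist','w2')"
```

```text
(no output)
```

View pics/w2.png

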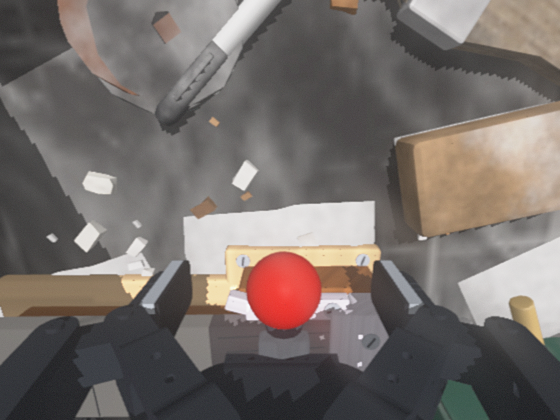

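Emit:
play_rows(commands="0.25 0 0 0 0;0.25 0 0 0 0;0.25 0 0 0 0;0.25 0 0 0 0;0.25 0 0 0 0;0.25 0 0 0 0;0.25 0 0 0 0", force=50)

```text
time: 4.85
ee_pos: [0.4315, 0.0448, 0.0443]
tcp_rot: [179.9, 0.1, 163.3]
wrist_force: [-1.5, 2.2, 4.4]
opening: 0.0318
```

```bash
python3 -c "
from h import *
o,im=snap('wrist','w3');print(o['ee_pos'],o['wrist_force'])"
```

```text
[0.43149237 0.04476654 0.04426675] [-1.50738414  2.1957669   4.3883525 ]
```

View pics/w3.png

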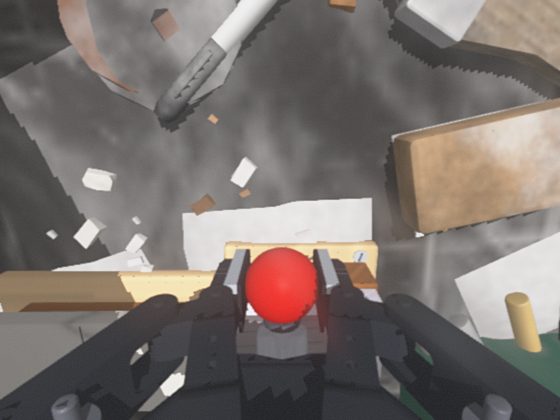

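Emit:
play_rows(commands="0.25 1 0 16 0;0.25 5 -1 32 0;0.25 10 -3 47 0;0.25 18 -5 61 0;0.25 28 -8 74 0;0.25 39 -12 85 0;0.25 52 -15 94 0;0.25 66 -20 101 0;0.25 81 -24 105 0;0.25 96 -28 108 0")

```text
time: 5.73
ee_pos: [0.5278, 0.0162, 0.1514]
tcp_rot: [180.0, 0.0, 163.3]
wrist_force: [0.4, 0.4, -0.6]
opening: 0.0213
```

Emit:
play_rows(commands="0.25 10 -3 0 0;0.25 21 -6 -1 0;0.25 31 -9 -3 0;0.25 36 -11 -4 0;0.25 36 -11 -4 0")

```text
time: 6.15
ee_pos: [0.5638, 0.005, 0.1466]
tcp_rot: [-180.0, 0.0, 163.3]
wrist_force: [4.9, -1.6, -1.3]
opening: 0.0215
```

```bash
python3 -c "
from h import *
o,im=snap('side','s4');print(o['ee_pos'],o['wrist_force'],o['opening'])
crop(im,220,100,200,150,4,'s4c')"
```

```text
[0.56384853 0.00495315 0.1466317 ] [ 4.89535992 -1.55778403 -1.34463188] 0.021452051585701033
```

View pics/s4c.png

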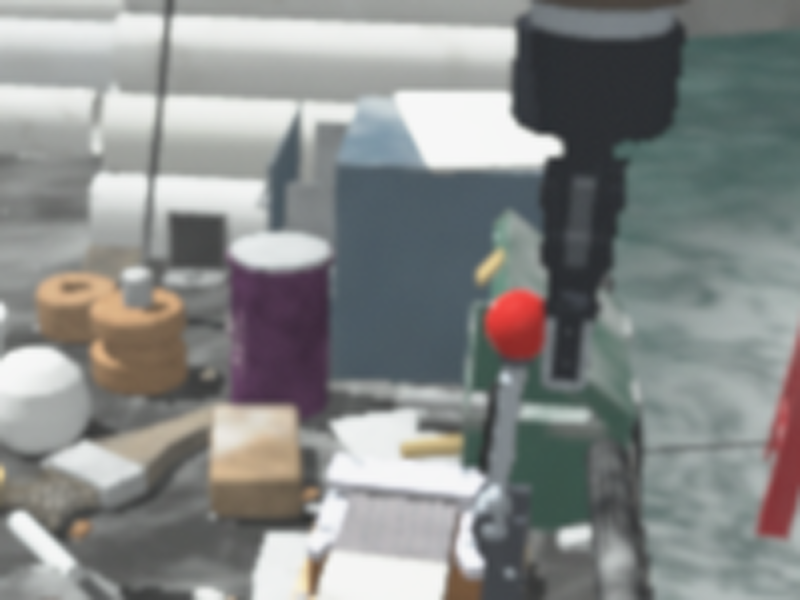

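```bash
cat >> h.py <<'E'
def clampang(n,uv,o=None):
    yaw=np.radians(73.5);X=np.array([np.cos(yaw),np.sin(yaw),0]);Y=np.array([-X[1],X[0],0]);O=np.array([.4713,-.0315,0])
    e,d=ray(n,uv,o);t=(.061-(e-O)@X)/(d@X);p=e+t*d;y=(p-O)@Y;return y,p[2],np.arctan2(p[2]-.063,y+.048),np.hypot(p[2]-.063,y+.048)
E
python3 -c "
from h import *
print(clampang('side',(349.5,181.3)))
o,im=snap('wrist','w4');snap('top','t4')"
```

```text
(np.float64(-0.05526481872271791), np.float64(0.17082881136583755), np.float64(1.6380682952147387), np.float64(0.10807326288977923))
```

View pics/w4.png

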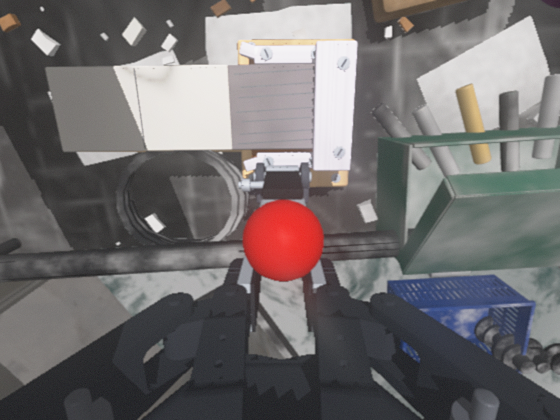

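Emit:
play_rows(commands="0.25 13 -4 0 0;0.25 26 -8 0 0;0.25 40 -12 0 0;0.25 44 -13 20 0;0.25 44 -13 60 0;0.25 44 -13 100 0;0.6 20 -7 140 0;1 -20 -13 150 0;1 -60 -25 150 0;1 -100 -60 150 0")

```text
time: 7.13
ee_pos: [0.472, -0.0436, 0.2989]
tcp_rot: [179.9, 0.1, 163.5]
wrist_force: [-0.3, -1.6, 0.1]
opening: 0.0693
```

```bash
python3 -c "
from h import *
o,im=snap('side','s5');r=[x for x in red(im) if 250<x[1][0]<400];print(r,o['ee_pos'],o['q']);print([clampang('side',x[1]) for x in r])
crop(im,220,100,200,150,4,'s5c')
o,im=snap('wrist','w5')"
```

```text
[(array([356, 178,  17,  15, 161], dtype=int32), array([364.33540373, 185.54037267]))] [ 0.47195885 -0.04361101  0.29890729] [-5.30171352e+00 -3.42886213e+00  9.22347446e+00  1.02545509e+02
  3.71381590e-02  1.12100929e+01]
[(np.float64(-0.08464167629425559), np.float64(0.16454922133844768), np.float64(1.9170836176166235), np.float64(0.10795766205368681))]
```

View pics/w5.png

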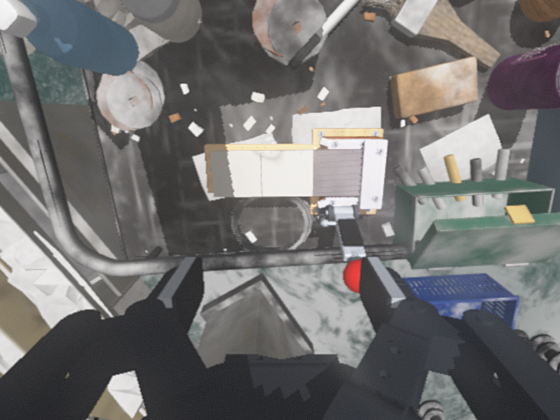

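```bash
python3 -c "
from h import *
im=cv2.imread('pics/w5.png')[...,::-1]; crop(im,190,120,200,120,4,'w5c')"
```

```text
(no output)
```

View pics/w5c.png

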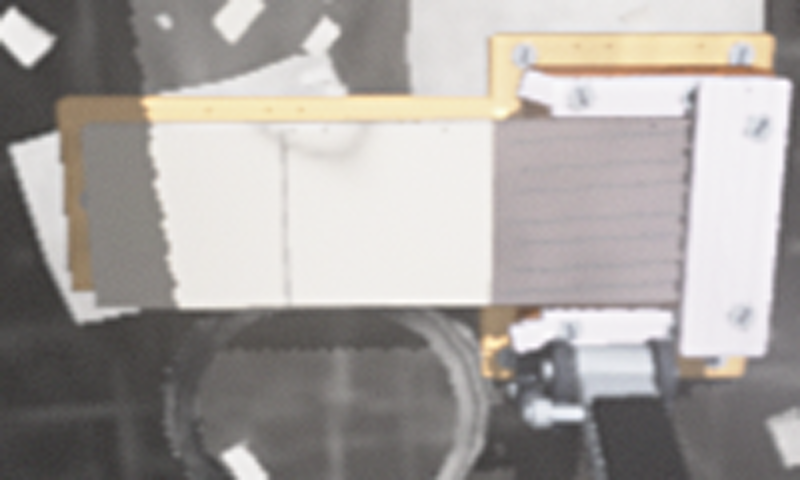

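```bash
cat >> h.py <<'E'
YAW=np.radians(73.5);JX=np.array([np.cos(YAW),np.sin(YAW),0]);JY=np.array([-JX[1],JX[0],0]);JO=np.array([.4713,-.0315,0])
def J(p): d=np.array(p)-JO; return np.array([d@JX,d@JY,d[2]])*1000
def Wd(x,y,z): return JO+JX*x/1000+JY*y/1000+np.array([0,0,z/1000])
E
python3 - <<'E'
from h import *
np.set_printoptions(precision=4,suppress=True)
o=get_obs()
o={'ee_pos':np.array([0.47195885,-0.04361101,0.29890729]),'tcp_rot':np.array([179.9,0.1,163.5])}
W=lambda u,v,z:onz('wrist',(190+u/4-.4,120+v/4-.4),z,o)
A=dict(f1=(82,122),f2=(97,305),b1=(494,118),b2=(493,303),l1=(284,122),l2=(290,304))
for k,v in A.items(): p=W(*v,.052);print(k,p,J(p))
for n,v in dict(stop1=(695,85),stop2=(680,352)).items(): p=W(*v,.066);print(n,p,J(p))
for n,v in dict(railT=(690,92),railTm=(530,78),railBm=(515,322),railB=(672,333)).items(): p=W(*v,.048);print(n,p,J(p))
for n,v in dict(br=(60,98),rl=(492,34),rr=(775,36),rb=(745,375)).items(): p=W(*v,.012);print('board',n,J(p))
print('bottle',J(onz('wrist',(120,50),.15,o)),J(onz('wrist',(20,10),.15,o)))
print('cylinder',J(onz('wrist',(180,20),.05,o)),'dish',J(onz('wrist',(135,110),.03,o)))
print('g',get_obs()['ee_pos'])
E
```

```text
f1 [ 0.416  -0.1202  0.052 ] [-100.785   27.836   52.   ]
f2 [ 0.4734 -0.1362  0.052 ] [-99.7581 -31.7236  52.    ]
b1 [0.4515 0.0046 0.052 ] [29.0184 29.2695 52.    ]
b2 [ 0.5096 -0.0109  0.052 ] [ 30.5994 -30.8734  52.    ]
l1 [ 0.434  -0.0592  0.052 ] [-37.1343  27.9282  52.    ]
l2 [ 0.491  -0.0751  0.052 ] [-36.2195 -31.3006  52.    ]
stop1 [0.4573 0.0643 0.066 ] [87.8273 40.6559 66.    ]
stop2 [0.5384 0.0422 0.066 ] [ 89.6746 -43.4113  66.    ]
railT [0.4617 0.0664 0.048 ] [91.1734 37.0597 48.    ]
railTm [0.4432 0.019  0.048 ] [40.3882 41.3175 48.    ]
railBm [ 0.5191 -0.0054  0.048 ] [ 38.5891 -38.4541  48.    ]
railB [0.5377 0.0441 0.048 ] [ 91.3341 -42.2081  48.    ]
board br [-116.9773   31.6582   12.    ]
board rl [31.6052 53.301  12.    ]
board rr [128.0624  52.7869  12.    ]
board rb [128.8989 -68.5885  12.    ]
bottle [-150.5545  123.8423  150.    ] [-229.4035  153.8781  150.    ]
cylinder [-125.6938  172.8579   50.    ] dish [-198.8091   76.1696   30.    ]
g [ 0.4701 -0.0466  0.2995]
```

Emit:
play_rows(commands="1 0 8 0 -7;1 5 17 0 -14;1 5 17 0 -21;1 5 17 -10 -28;1 5 17 -20 -35;1 5 17 -30 -42;1 5 17 -40 -49;1 5 17 -50 -56;1 5 17 -60 -63;1 5 17 -70 -70")

```text
time: 8.07
ee_pos: [0.4789, -0.0278, 0.2269]
tcp_rot: [-180.0, -0.0, 93.0]
wrist_force: [-0.5, -0.0, -0.2]
opening: 0.0855
```

Emit:
play_rows(commands="1 0 0 -10 -7;1 0 0 -20 -14;1 0 0 -30 -20;1 0 0 -40 -20;1 0 0 -50 -20;1 0 0 -50 -20;1 0 0 -50 -20")

```text
time: 8.65
ee_pos: [0.479, -0.028, 0.1769]
tcp_rot: [-179.9, 0.0, 73.5]
wrist_force: [0.4, 0.5, 0.2]
opening: 0.0855
```

```bash
python3 -c "
from h import *
o,im=snap('wrist','w6');print(o['ee_pos'],J(o['ee_pos']),o['tcp_rot'],o['q']);snap('side','s6')"
```

```text
[ 0.47897619 -0.0280446   0.17692338] [  5.49325648  -6.37869274 176.9233769 ] [-1.79945478e+02  7.66859620e-03  7.34678694e+01] [-3.35385600e+00 -5.33983244e+00 -6.23986313e+00  8.91548040e+01
  4.96341057e-03  1.03178276e+02]
```

View pics/w6.png

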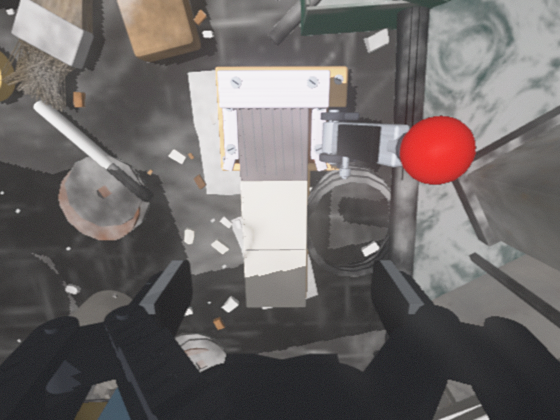

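```bash
python3 -c "
from h import *
im=cv2.imread('pics/w6.png')[...,::-1]; crop(im,190,60,190,260,2.3,'w6c')"
```

```text
(no output)
```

View pics/w6c.png

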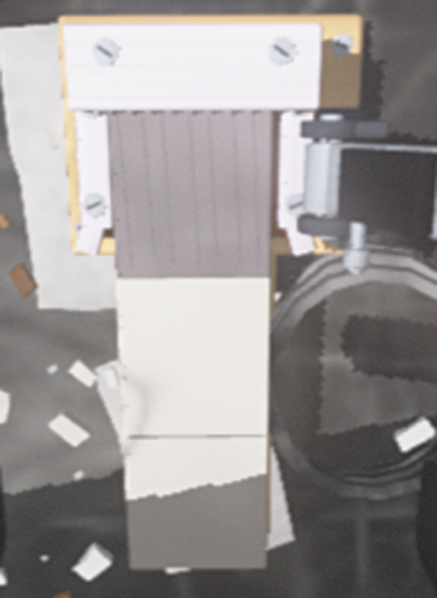

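Run:
```python
from h import *
np.set_printoptions(precision=4,suppress=True)
o={'ee_pos':np.array([0.47897619,-0.0280446,0.17692338]),'tcp_rot':np.array([180,0,73.468])}
W=lambda u,v,z:onz('wrist',(190+u/2.3-.3,60+v/2.3-.3),z,o)
A=dict(f1=(130,569),f2=(267,568),l1=(126,437),l2=(268,436),b1=(117,278),b2=(270,276),)
D={}
for k,v in A.items(): p=W(*v,.052);D[k]=p;print(k,p,J(p))
for n,v in dict(stop1=(67,110),stop2=(320,107)).items(): p=W(*v,.066);print(n,p,J(p))
for n,v in dict(railTm=(109,215),railBm=(276,215)).items(): p=W(*v,.048);print(n,p,J(p))
m=lambda a,b:(D[a]+D[b])/2
f,l,b=m('f1','f2'),m('l1','l2'),m('b1','b2');u=(b-f)/np.linalg.norm(b-f)
print(np.linalg.norm(b-f),np.linalg.norm(l-f),np.degrees(np.arctan2(u[1],u[0])))
c=(f+u*.1+b-u*.03+l+u*.036)/3
print('centre',c,J(c),'shift',(c-o['ee_pos'])*1000)
```

```text
f1 [ 0.4121 -0.1264  0.052 ] [-107.8352   29.8325   52.    ]
f2 [ 0.4703 -0.143   0.052 ] [-107.252   -30.6783   52.    ]
l1 [ 0.4305 -0.0656  0.052 ] [-44.2789  29.4623  52.    ]
l2 [ 0.4872 -0.0819  0.052 ] [-43.7601 -29.5556  52.    ]
b1 [ 0.4484 -0.0008  0.052 ] [22.9743 30.6936 52.    ]
b2 [ 0.5056 -0.0168  0.052 ] [ 23.8257 -28.666   52.    ]
stop1 [0.4533 0.0621 0.066 ] [84.6409 43.7999 66.    ]
stop2 [0.537  0.0384 0.066 ] [ 85.7057 -43.1269  66.    ]
railTm [0.4526 0.0228 0.048 ] [46.7411 33.3857 48.    ]
railBm [0.514  0.0047 0.048 ] [ 46.8067 -30.7067  48.    ]
0.13095147647974378 0.06352521557260375 74.12861475163042
centre [ 0.4687 -0.0384  0.052 ] [-7.3898  0.5691 52.    ] shift [ -10.3206  -10.3793 -124.9234]
```

Emit:
play_rows(commands="1 -10 -10 -10 0.4;1 -10 -10 -45 0.4;1 -10 -10 -80 0.4;1 -10 -10 -110 0.4;1 -10 -10 -132 0.4;1 -10 -10 -146 0.4;1 -10 -10 -151 0.4;1 -10 -10 -151 0.4")

```text
time: 9.42
ee_pos: [0.469, -0.0382, 0.0258]
tcp_rot: [-179.9, 0.0, 73.7]
wrist_force: [-0.5, 0.2, 0.2]
opening: 0.0852
```

Emit:
play_rows(commands="0.6 0 0 0 0;0.6 0 0 0 0;0.6 0 0 0 0;0.6 0 0 0 0;0.6 0 0 0 0;0.6 0 0 0 0", force=50)

```text
time: 9.92
ee_pos: [0.4704, -0.0383, 0.0281]
tcp_rot: [179.9, -0.0, 73.7]
wrist_force: [-0.8, 0.3, 5.9]
opening: 0.059
```

```bash
python3 -c "
from h import *
o,im=snap('wrist','w7');print(o['ee_pos'],J(o['ee_pos']),o['tcp_rot'],o['wrist_force'],o['opening']);o,im=snap('side','s7');crop(im,220,100,200,150,4,'s7c')"
```

```text
[ 0.4703798  -0.03825884  0.02812005] [-6.7418559  -1.0373091  28.12004969] [ 1.79850894e+02 -3.43956736e-02  7.37303590e+01] [-0.83151243  0.27449935  5.92587148] 0.05900074423895677
```

View pics/w7.png

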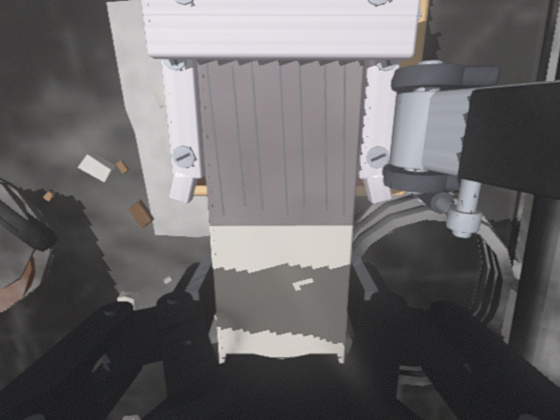

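View pics/s7c.png

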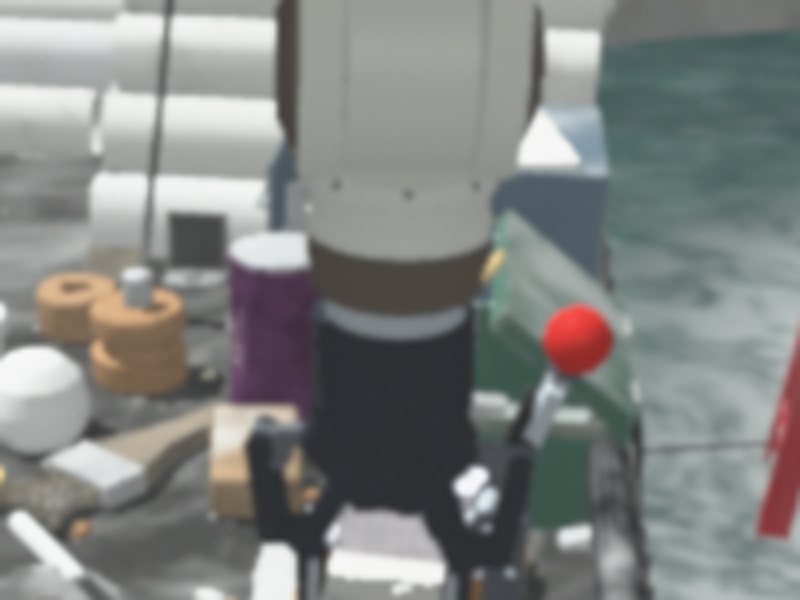

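Emit:
play_rows(commands="0.6 -2 -7 0 0;0.6 -5 -17 0 0;0.6 -8 -29 0 0;0.6 -12 -41 0 0;0.6 -15 -53 0 0;0.6 -18 -62 0 0;0.6 -20 -67 0 0;0.6 -20 -67 0 0;0.6 -20 -67 0 0", force=70)

```text
time: 10.77
ee_pos: [0.4504, -0.1063, 0.0282]
tcp_rot: [179.8, 0.1, 73.7]
wrist_force: [-2.3, -4.4, 6.4]
opening: 0.0584
```

```bash
python3 -c "
from h import *
o,im=snap('wrist','w8');print(o['ee_pos'],J(o['ee_pos']),o['tcp_rot'],o['wrist_force'],o['opening'])"
```

```text
[ 0.45042185 -0.10626479  0.02823268] [-77.61567159  -1.21596542  28.2326789 ] [1.79805868e+02 6.18014511e-02 7.36780639e+01] [-2.2504174  -4.42110383  6.41236346] 0.058435346430005516
```

View pics/w8.png

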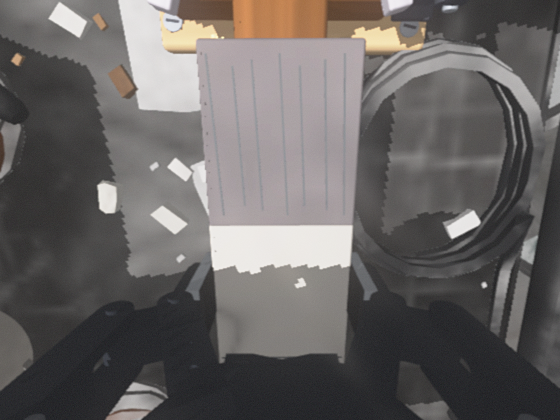

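Emit:
play_rows(commands="0.6 0 0 5 0;0.6 0 0 15 0;0.6 0 0 30 0;0.6 0 0 48 0;0.6 0 0 66 0;0.6 0 0 84 0;0.6 0 0 98 0;0.6 0 0 106 0;0.6 0 0 110 0;0.6 0 0 110 0")

```text
time: 11.65
ee_pos: [0.4497, -0.1052, 0.1371]
tcp_rot: [179.9, -0.0, 73.7]
wrist_force: [0.5, 0.0, -2.9]
opening: 0.0582
```

Emit:
play_rows(commands="0.6 0 0 0 3;0.6 0 0 0 8;0.6 0 0 0 14;0.6 0 0 0 20;0.6 0 0 0 26;0.6 0 0 0 32;0.6 0 0 0 38;0.6 0 0 0 44;0.6 0 0 0 50;0.6 0 0 0 56")

```text
time: 12.48
ee_pos: [0.4488, -0.105, 0.1351]
tcp_rot: [-179.9, -0.1, 130.0]
wrist_force: [-0.8, -0.3, -2.2]
opening: 0.0587
```

Emit:
play_rows(commands="0.6 0 0 0 6;0.6 0 0 0 12;0.6 0 0 0 18;0.6 0 0 0 24;0.6 0 0 0 30;0.6 0 0 0 36;0.6 0 0 0 42;0.6 0 0 0 48;0.6 0 0 0 54;0.6 0 0 0 60")

```text
time: 13.32
ee_pos: [0.4489, -0.105, 0.1352]
tcp_rot: [180.0, -0.1, -170.0]
wrist_force: [-0.2, 0.4, -2.3]
opening: 0.0585
```

Emit:
play_rows(commands="0.6 0 0 0 6;0.6 0 0 0 12;0.6 0 0 0 18;0.6 0 0 0 24;0.6 0 0 0 30;0.6 0 0 0 36;0.6 0 0 0 42;0.6 0 0 0 48;0.6 0 0 0 54;0.6 0 0 0 59")

```text
time: 14.15
ee_pos: [0.4488, -0.105, 0.1351]
tcp_rot: [179.9, -0.0, -111.0]
wrist_force: [0.4, -0.7, -2.4]
opening: 0.0587
```

Emit:
play_rows(commands="0.6 0 0 0 3;0.6 0 0 0 5;0.6 0 0 0 5;0.6 0 0 0 5;0.6 0 0 0 5")

```text
time: 14.57
ee_pos: [0.4491, -0.1051, 0.1357]
tcp_rot: [179.9, 0.0, -106.4]
wrist_force: [-0.2, 0.4, -2.0]
opening: 0.0583
```

```bash
python3 -c "
from h import *
o,im=snap('wrist','w9');print(o['ee_pos'],J(o['ee_pos']),o['tcp_rot'],o['wrist_force'],o['opening']);o,im=snap('side','s9');o,im=snap('top','t9');crop(im,200,120,200,150,4,'t9c')"
```

```text
[ 0.44912495 -0.10510191  0.13573991] [-76.86901358   0.35780187 135.73991327] [ 1.79949429e+02  1.05152741e-03 -1.06350775e+02] [-0.17647397  0.37969941 -1.97005872] 0.058291154982502195
```

View pics/w9.png

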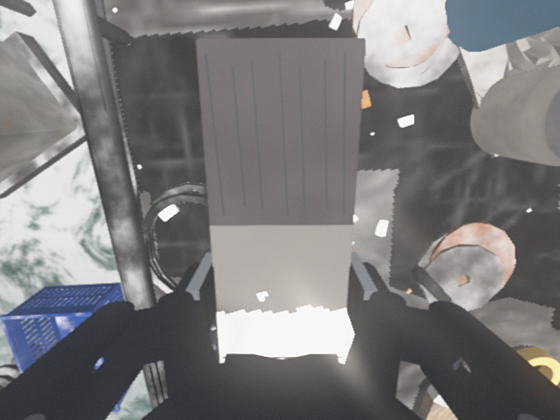

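View pics/s9.png

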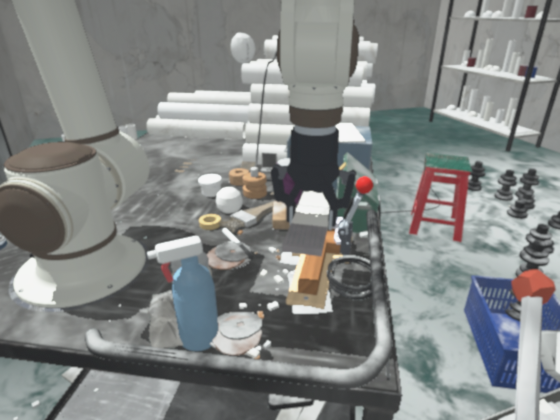

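View pics/t9c.png

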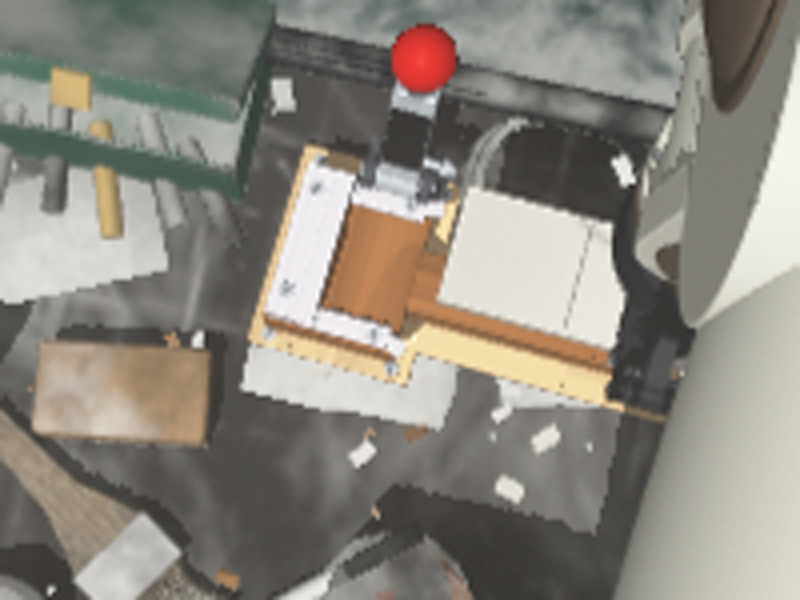

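Emit:
play_rows(commands="0.6 1 0 -10 0;0.6 1 0 -28 0;0.6 1 0 -46 0;0.6 1 0 -64 0;0.6 1 0 -80 0;0.6 1 0 -92 0;0.6 1 0 -100 0;0.6 1 0 -105 0;0.6 1 0 -108 0;0.6 1 0 -108 0")

```text
time: 15.55
ee_pos: [0.4506, -0.1052, 0.0287]
tcp_rot: [-180.0, 0.0, -106.3]
wrist_force: [-0.1, -0.3, -2.7]
opening: 0.0585
```

```bash
python3 -c "
from h import *
o,im=snap('top','t10');print(o['ee_pos'],J(o['ee_pos']),o['tcp_rot'],o['wrist_force'],o['torque'],o['opening']);crop(im,200,120,200,150,4,'t10c');o,im=snap('side','s10');crop(im,250,180,160,120,4,'s10c')"
```

```text
[ 0.45058288 -0.10521279  0.02869535] [-76.56125451  -1.07157399  28.69535175] [-1.79968880e+02  3.96486995e-03 -1.06281931e+02] [-0.09018889 -0.29673918 -2.68367175] [-0.01727098 -0.03051541  0.02334685] 0.0584853338117873
```

View pics/t10c.png

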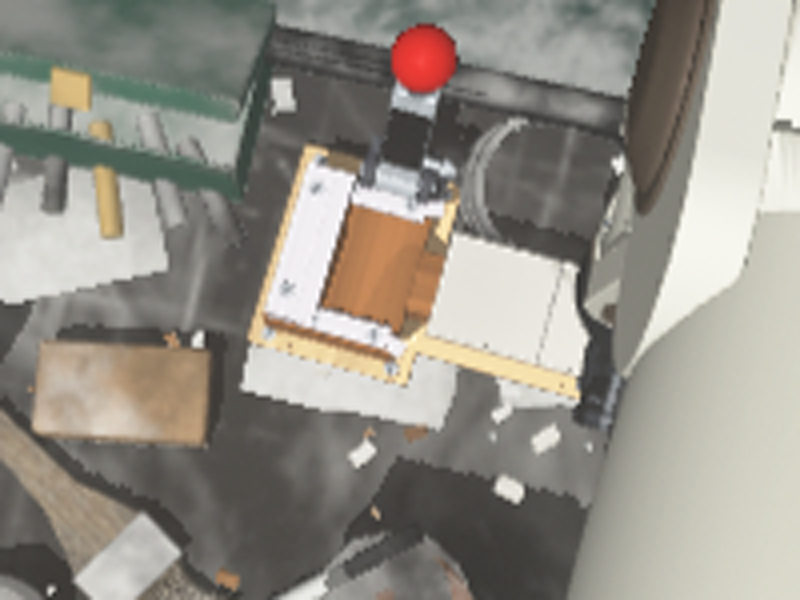

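View pics/s10c.png

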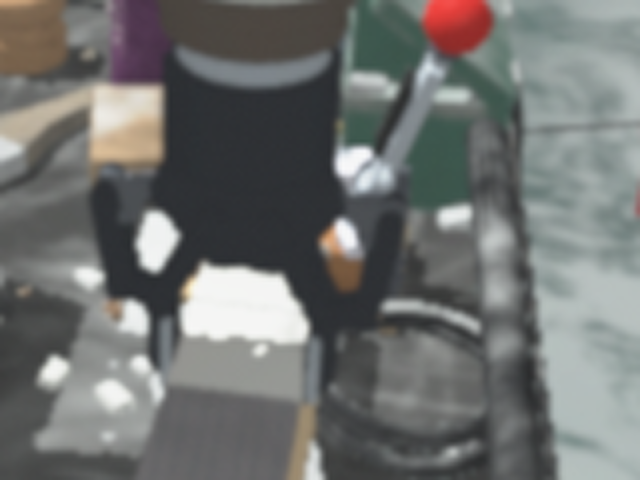

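```bash
python3 -c "
from h import *
im=cv2.imread('pics/t10.png')[...,::-1]; crop(im,262,155,90,70,8.8,'t10d')"
```

```text
(no output)
```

View pics/t10d.png

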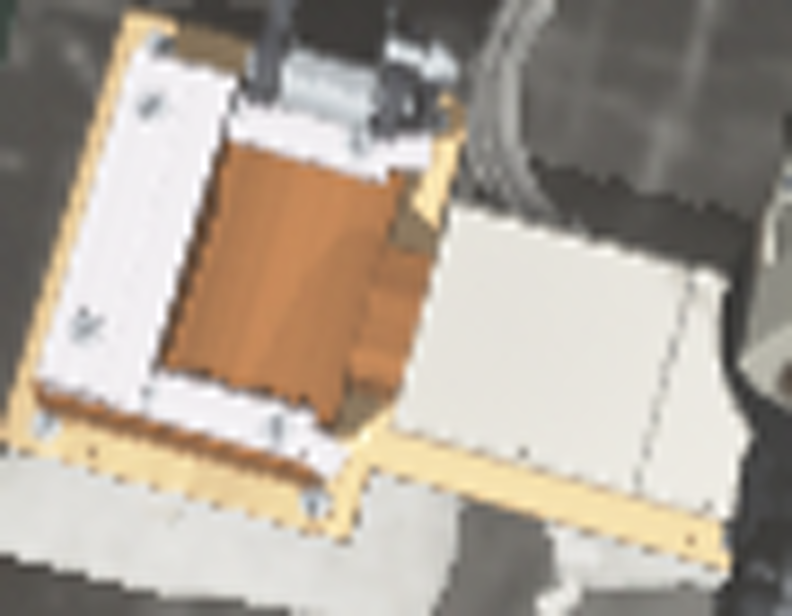

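Run:
```python
from h import *
np.set_printoptions(precision=1,suppress=True)
T=lambda u,v,z:J(onz('top',(262+u/8.8-.4,155+v/8.8-.4),z))
print('upper rail z40',T(232,143,.04),T(385,182,.04))
print('lower rail z48',T(165,370,.048),T(320,418,.048))
print('plate',T(455,200,.052),T(690,270,.052),T(395,428,.052),T(730,520,.052))
print('line',T(690,270,.052),T(638,488,.052))
print('bed front lower edge?', T(0,445,.012),T(345,540,.012))
```

```text
upper rail z40 [ 82.6 -31.   40. ] [ 41.6 -32.   40. ]
lower rail z48 [82.1 32.7 48. ] [40.7 33.7 48. ]
plate [ 23.  -29.5  52. ] [-39.3 -28.5  52. ] [21.7 31.5 52. ] [-65.7  30.7  52. ]
line [-39.3 -28.5  52. ] [-41.3  29.3  52. ]
bed front lower edge? [120.7  58.1  12. ] [26.1 57.1 12. ]
```

Emit:
play_rows(commands="0.6 0 0 -1 0;0.6 2 7 -1 0;0.6 5 17 -1 0;0.6 8 27 -1 0;0.6 11 37 -1 0;0.6 14 47 -1 0;0.6 16 55 -1 0;0.6 18 62 -1 0;0.6 18 62 -1 0;0.6 18 62 -1 0")

```text
time: 16.48
ee_pos: [0.4695, -0.0418, 0.0283]
tcp_rot: [-179.9, 0.1, -106.2]
wrist_force: [1.4, 3.5, 5.2]
opening: 0.0587
```

```bash
python3 -c "
from h import *
o,im=snap('top','t11');print(o['ee_pos'],J(o['ee_pos']),o['tcp_rot'],o['wrist_force'],o['torque'],o['opening']);crop(im,262,155,90,70,8.8,'t11d')"
```

```text
[ 0.46950658 -0.04179174  0.02828481] [-10.37728217  -1.20344398  28.28481425] [-1.79892536e+02  1.06746082e-01 -1.06216507e+02] [1.42327297 3.51881938 5.18829026] [ 0.68882476  0.03136267 -0.01417609] 0.05866748217997276
```

View pics/t11d.png

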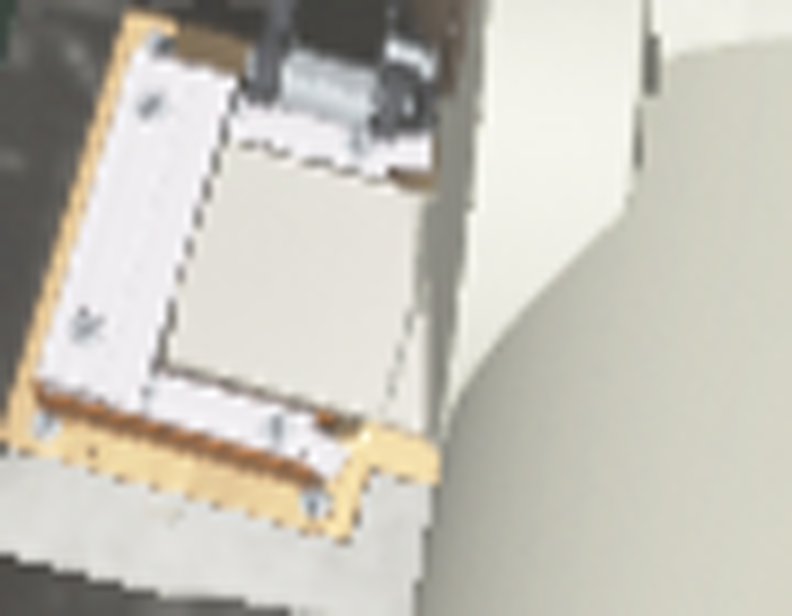

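Emit:
play_rows(commands="0.6 0.6 1.9 0 0;0.6 1.1 3.8 0 0;0.6 1.7 5.8 0 0;0.6 1.7 5.8 0 0;0.6 1.7 5.8 0 0")

```text
time: 16.95
ee_pos: [0.4709, -0.0371, 0.0283]
tcp_rot: [-179.9, -0.0, -106.3]
wrist_force: [-1.4, -3.3, 6.8]
opening: 0.0583
```

```bash
python3 -c "
from h import *
o=get_obs();print(o['ee_pos'],J(o['ee_pos']),o['tcp_rot'],o['wrist_force'],o['torque'],o['opening'])"
```

```text
[ 0.47089579 -0.03710469  0.02830842] [-5.48869377 -1.20425207 28.30841982] [-1.79887443e+02 -1.07217579e-02 -1.06269396e+02] [-1.44769396 -3.25047579  6.77547155] [-0.52943813  0.37235615 -0.00113026] 0.05834438492860746
```

Emit:
play_rows(commands="0.6 0.6 1.9 0 0;0.6 1.1 3.8 0 0;0.6 1.1 3.8 0 0;0.6 1.1 3.8 0 0")

```text
time: 17.28
ee_pos: [0.4711, -0.0361, 0.0283]
tcp_rot: [-179.9, -0.4, -106.4]
wrist_force: [-7.2, -21.3, 10.1]
opening: 0.0588
```

```bash
python3 -c "
from h import *
o=get_obs();print(o['ee_pos'],J(o['ee_pos']),o['tcp_rot'],o['wrist_force'],o['torque'],o['opening'])"
```

```text
[ 0.47111215 -0.03613241  0.02832924] [-4.49499618 -1.13556444 28.32923941] [-179.88191737   -0.39178146 -106.37979768] [ -7.18520425 -21.27629316  10.056691  ] [-3.96281657  1.45069682  0.28010168] 0.0587521065611398
```

Emit:
play_rows(commands="0.6 -0.7 -2.5 0 0;0.6 -0.7 -2.5 0 0;0.8 -0.7 -2.5 0 0;1 -0.7 -2.5 0 0;1 -0.7 -2.5 0 0;1 -0.7 -2.5 0 0;1 -0.7 -2.5 0 0")

```text
time: 17.87
ee_pos: [0.4705, -0.0358, 0.0272]
tcp_rot: [180.0, 0.0, -106.3]
wrist_force: [-0.5, 0.1, 0.2]
opening: 0.0856
```

Emit:
play_rows(commands="1 0 0 10 0;1 0 0 30 0;1 0 0 60 0;1 0 0 100 0;1 0 0 140 0;1 0 0 180 0;1 0 0 210 0;1 0 0 220 0;1 0 0 220 0;1 0 0 220 0")

```text
time: 18.7
ee_pos: [0.4706, -0.0361, 0.247]
tcp_rot: [-180.0, 0.0, -106.3]
wrist_force: [0.6, 0.2, -0.5]
opening: 0.0856
```

```bash
python3 -c "
from h import *
o,im=snap('wrist','w12');print(o['ee_pos'],J(o['ee_pos']),o['tcp_rot'],o['wrist_force'],o['q']);o,im=snap('top','t12');crop(im,262,155,90,70,8.8,'t12d');o,im=snap('side','s12');r=[x for x in red(im) if 250<x[1][0]<400];print([clampang('side',x[1]) for x in r]);crop(im,250,180,160,120,4,'s12c')"
```

```text
[ 0.47056369 -0.03607019  0.24701454] [ -4.5911057   -0.59201825 247.0145355 ] [-1.79988272e+02  4.63824240e-03 -1.06279341e+02] [ 0.59894724  0.19798206 -0.49141195] [-4.38461081e+00 -5.31069629e+00  1.57273368e+00  9.68709975e+01
  2.12127747e-03 -7.81052690e+01]
[(np.float64(-0.08495098225682028), np.float64(0.16407262341979606), np.float64(1.921290341014485), np.float64(0.10761528838740225))]
```

View pics/w12.png

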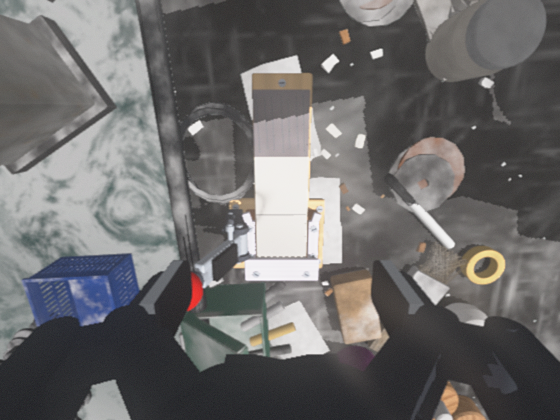

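View pics/t12d.png

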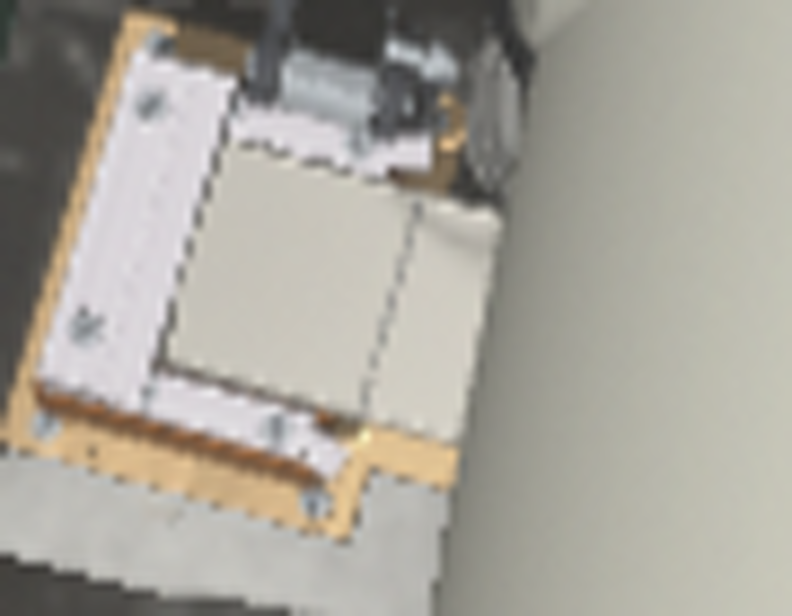

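View pics/s12c.png

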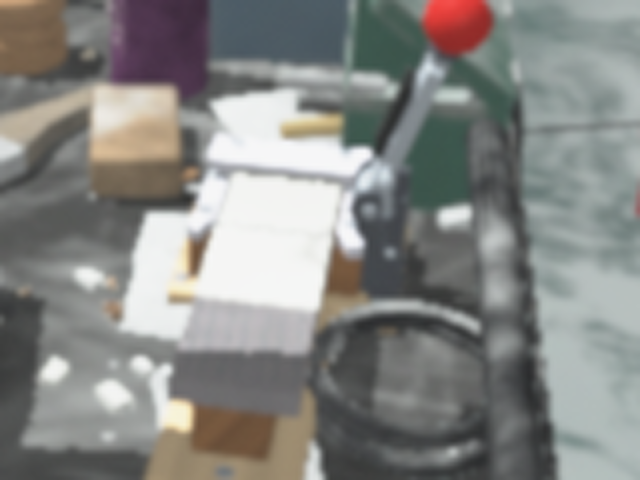

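Run:
```python
from h import *
np.set_printoptions(precision=4,suppress=True)
T=lambda u,v,z:J(onz('top',(262+u/8.8-.4,155+v/8.8-.4),z))
print('line',T(418,207,.052),T(362,405,.052),'edges',T(250,147,.052),T(175,368,.052))
t=cv2.imread('pics/t12.png')[...,::-1]; s=cv2.imread('pics/s12.png')[...,::-1]
print([x for x in red(t)],[x for x in red(s)][:6])
t9=(200+425/4-.4,120+59/4-.4); ss=(250+460/4-.4,180+23/4-.4)
p=tri(ray('top',t9),ray('side',ss));print(p,J(p[0]),'expected',Wd(61,-83,165))
```

```text
line [ 31.5725 -25.1252  52.    ] [31.3703 28.1681 52.    ] edges [ 77.1207 -28.337   52.    ] [79.5403 32.1675 52.    ]
[(array([298, 127,  16,  16, 201], dtype=int32), array([305.2338, 134.4378]))] [(array([424, 170,  44,  71, 554], dtype=int32), array([458.1859, 203.3014])), (array([411, 174,  33,  59, 360], dtype=int32), array([422.7   , 201.9639])), (array([356, 179,  17,  14, 161], dtype=int32), array([364.472 , 185.7764]))]
(array([0.5691, 0.0036, 0.1643]), [np.float64(0.0014017221689530744), np.float64(0.0014017221689532143)]) [ 61.416  -83.8071 164.2762] expected [0.5682 0.0034 0.165 ]
```

Emit:
play_rows(commands="1 10 4 0 -7;0.6 20 8 0 -14;0.6 30 12 0 -21;0.6 40 16 0 -28;0.6 50 20 0 -35;0.6 60 24 0 -42;0.6 70 28 0 -49;0.6 80 32 0 -56;0.6 90 36 0 -63;0.6 98 39 0 -70")

```text
time: 19.68
ee_pos: [0.5686, 0.0032, 0.2454]
tcp_rot: [180.0, -0.2, -176.6]
wrist_force: [0.5, -0.2, 0.2]
opening: 0.0513
```

Emit:
play_rows(commands="0.6 0 0 0 -7;0.6 0 0 0 -14;0.6 0 0 0 -20;0.6 0 0 0 -20;0.6 0 0 0 -20")

```text
time: 20.1
ee_pos: [0.5681, 0.0029, 0.246]
tcp_rot: [-180.0, -0.1, 163.9]
wrist_force: [0.5, -0.7, 0.0]
opening: 0.0514
```

```bash
python3 -c "
from h import *
o,im=snap('wrist','w13');print(o['ee_pos'],J(o['ee_pos']),o['tcp_rot'],o['opening'])
r=red(im);print(r)
for x in r: print(onz('wrist',x[1],.1645,o))"
```

```text
[0.56807663 0.00288196 0.24604262] [ 60.4521445  -83.02633699 246.04262405] [-1.79965915e+02 -1.08311108e-01  1.63907832e+02] 0.05144351975056668
[(array([ 262,  194,   44,   43, 1403], dtype=int32), array([283.57590877, 215.59729152]))]
[0.56838542 0.00466279 0.1645    ]
```

View pics/w13.png

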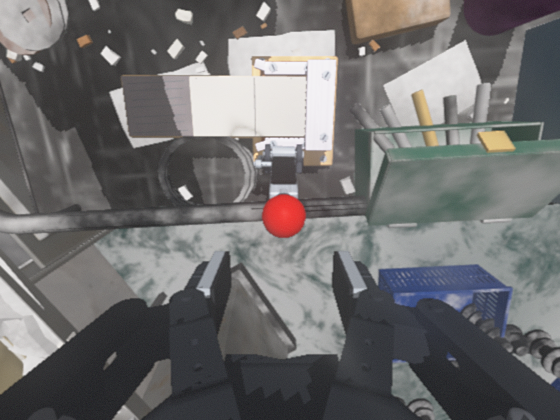

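Emit:
play_rows(commands="0.6 0 1 -20 0;0.6 0 1 -50 0;0.6 0 1 -80 0;0.6 0 1 -98 0;0.6 0 1 -104 0;0.6 0 1 -104 0;0.2 0 1 -104 0;0.2 0 1 -104 0;0.2 0 1 -104 0;0.2 0 1 -104 0", force=60)

```text
time: 20.98
ee_pos: [0.5691, 0.0042, 0.1451]
tcp_rot: [179.9, 0.1, 163.8]
wrist_force: [-2.5, 2.6, 6.7]
opening: 0.0313
```

```bash
python3 -c "
from h import *
o,im=snap('wrist','w14');print(o['ee_pos'],J(o['ee_pos']),o['tcp_rot'],o['opening'],o['wrist_force'])"
```

```text
[0.56912787 0.0041759  0.14509265] [ 61.99137262 -83.66678755 145.09264821] [1.79931623e+02 1.31971981e-01 1.63752488e+02] 0.0312729062787528 [-2.47167161  2.55381695  6.72116836]
```

View pics/w14.png

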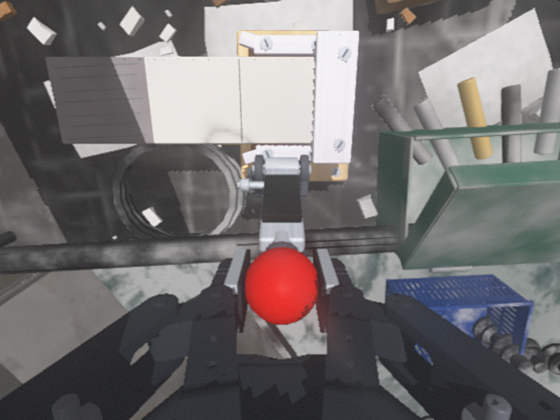

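Emit:
play_rows(commands="0.2 -7 2 2 0;0.2 -15 4 4 0;0.2 -30 9 6 0;0.2 -46 14 5 0;0.2 -61 18 2 0;0.2 -76 22 -4 0;0.2 -89 26 -11 0;0.2 -102 30 -21 0;0.2 -113 33 -33 0;0.2 -122 36 -46 0")

```text
time: 21.87
ee_pos: [0.4464, 0.04, 0.0979]
tcp_rot: [180.0, 0.1, 163.7]
wrist_force: [-0.0, 0.0, -0.3]
opening: 0.0174
```

```bash
python3 -c "
from h import *
o,im=snap('wrist','w15');print(o['ee_pos'],J(o['ee_pos']),o['opening'],o['wrist_force'])"
```

```text
[0.44636992 0.03996017 0.09785889] [61.43689601 44.19923298 97.85889485] 0.017431241530534894 [-0.02126193  0.04240989 -0.27547189]
```

View pics/w15.png

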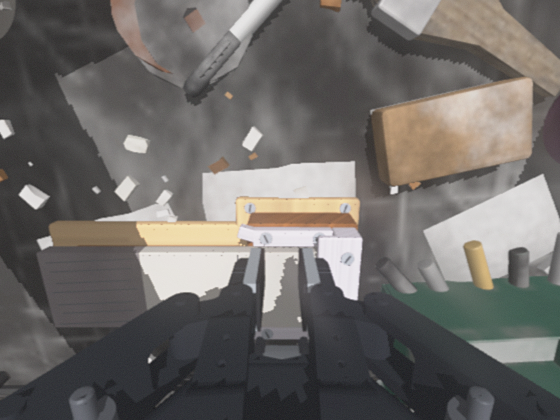

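```bash
python3 -c "
from h import *
o,im=snap('side','s15');r=[x for x in red(im) if 250<x[1][0]<400];print([clampang('side',x[1]) for x in r]);crop(im,220,100,200,150,4,'s15c')"
```

```text
[(np.float64(-0.08422151457173616), np.float64(0.16640896639411595), np.float64(1.9077155874739993), np.float64(0.10956921305079223))]
```

View pics/s15c.png

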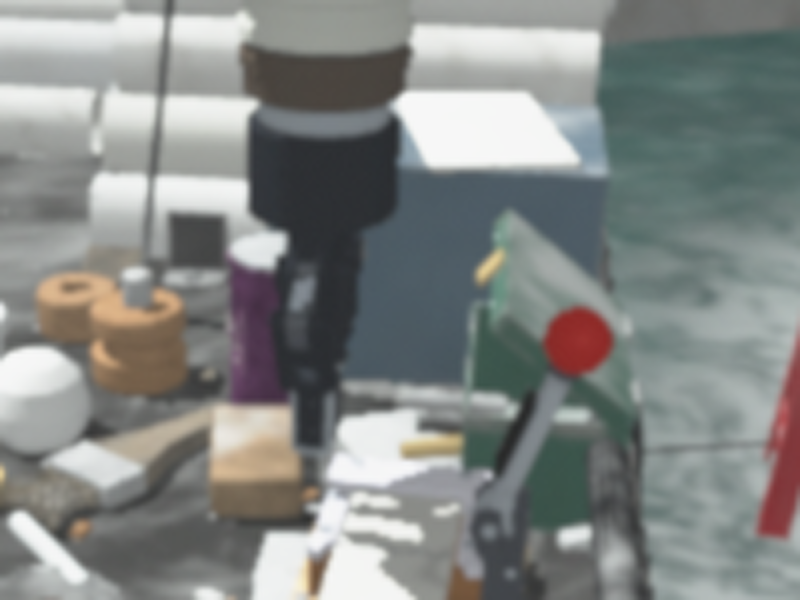

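Emit:
play_rows(commands="0.4 0 0 40 0;0.6 0 0 80 7;0.6 0 0 115 14;0.6 0 0 149 21;0.6 20 -6 149 28;0.6 40 -12 149 35;0.6 60 -18 149 42;0.6 80 -24 149 49;0.6 100 -30 149 56;0.6 122 -36 149 63")

```text
time: 22.8
ee_pos: [0.5701, 0.0032, 0.2475]
tcp_rot: [-179.9, 0.1, -132.9]
wrist_force: [-0.1, 0.0, 0.3]
opening: 0.0513
```

Emit:
play_rows(commands="0.6 0 0 0 7;0.6 0 0 0 14;0.6 0 0 0 21;0.6 0 0 0 27;0.6 0 0 0 27;0.6 0 0 0 27")

```text
time: 23.3
ee_pos: [0.5691, 0.0036, 0.247]
tcp_rot: [-179.9, 0.0, -106.5]
wrist_force: [0.3, 0.4, 0.1]
opening: 0.0514
```

```bash
python3 -c "
from h import *
o,im=snap('wrist','w16');print(o['ee_pos'],J(o['ee_pos']),o['tcp_rot'],o['opening'])
r=red(im);print(r)
for x in r: p=onz('wrist',x[1],.165,o);print(p,J(p))"
```

```text
[0.56907097 0.00359774 0.24698906] [ 61.42086005 -83.77643776 246.98906008] [-1.79934633e+02  6.70942877e-03 -1.06484319e+02] 0.05144670638372292
[(array([ 262,  195,   43,   43, 1321], dtype=int32), array([282.83118849, 216.12414837]))]
[0.56730124 0.00549037 0.165     ] [ 62.73292275 -81.54205109 165.        ]
```

View pics/w16.png

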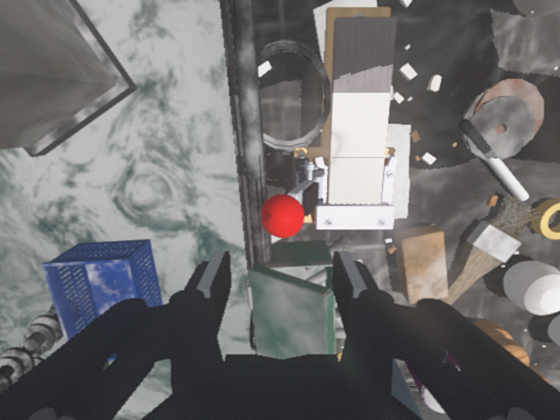

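Emit:
play_rows(commands="0.6 0 0 -20 0;0.6 0 0 -50 0;0.6 0 0 -80 0;0.6 0 0 -93 0;0.6 0 0 -93 0;0.6 -8 2 -93 0")

```text
time: 23.85
ee_pos: [0.5608, 0.0057, 0.1532]
tcp_rot: [180.0, -0.0, -106.4]
wrist_force: [0.6, -0.6, 0.1]
opening: 0.0512
```

Emit:
play_rows(commands="0.6 -7 2 2 0;0.6 -15 5 4 0;0.6 -23 7 5 0;0.6 -30 9 6 0;0.6 -38 11 6 0;0.6 -46 14 5 0;0.6 -54 16 4 0;0.6 -61 18 2 0;0.6 -68 20 0 0;0.6 -68 20 0 0")

```text
time: 24.68
ee_pos: [0.4909, 0.0263, 0.1532]
tcp_rot: [179.9, -0.0, -106.3]
wrist_force: [-0.1, -1.1, 0.0]
opening: 0.0514
```

```bash
python3 -c "
from h import *
o,im=snap('side','s17');print(o['ee_pos'],J(o['ee_pos']),o['wrist_force'],o['opening']);r=[x for x in red(im) if 250<x[1][0]<400];print(r,[clampang('side',x[1]) for x in r]);crop(im,220,100,200,150,4,'s17c')"
```

```text
[0.49089409 0.02628684 0.15316147] [ 60.97218972  -2.37485069 153.16146839] [-0.08316131 -1.11998373  0.01996767] 0.05139086431882295
[(array([320, 175,  15,  15, 184], dtype=int32), array([327.29891304, 181.9076087 ]))] [(np.float64(-0.011722186572558968), np.float64(0.1654033769321342), np.float64(1.230328048793323), np.float64(0.10863945578923422))]
```

View pics/s17c.png

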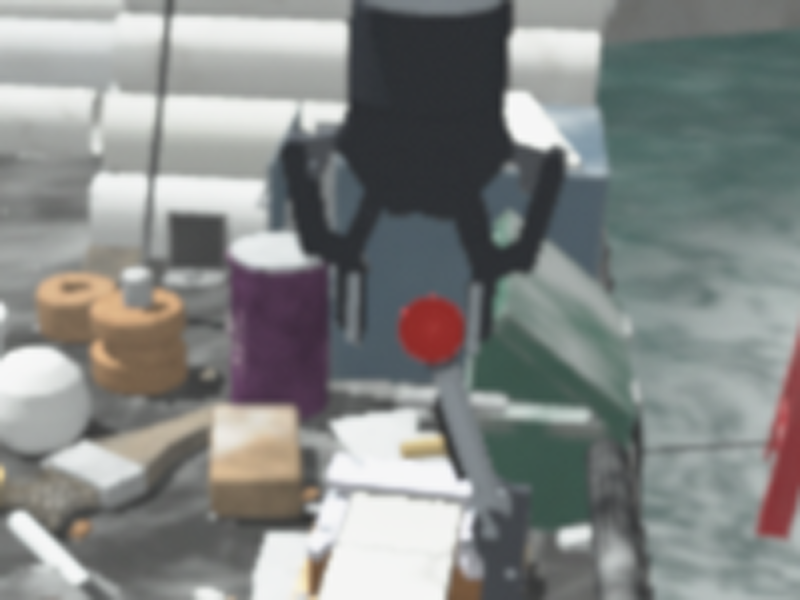

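Emit:
play_rows(commands="0.47 0 0 0 0;0.47 -2 0 -2 0;0.47 -6 2 -4 0;0.47 -10 3 -6 0;0.47 -15 4 -9 0;0.47 -19 6 -12 0;0.47 -25 7 -18 0;0.47 -30 9 -24 0;0.47 -30 9 -24 0", force=40)

```text
time: 25.48
ee_pos: [0.4605, 0.0353, 0.1276]
tcp_rot: [179.8, -0.0, -106.3]
wrist_force: [-2.2, 0.9, -2.5]
opening: 0.0405
```

```bash
python3 -c "
from h import *
o,im=snap('side','s18');print(o['ee_pos'],J(o['ee_pos']),o['wrist_force'],o['opening']);r=[x for x in red(im) if 250<x[1][0]<400];print(r,[clampang('side',x[1]) for x in r]);crop(im,220,100,200,150,4,'s18c')"
```

```text
[0.46050013 0.03529559 0.12758761] [ 60.97759959  29.32610371 127.587607  ] [-2.24878016  0.85342035 -2.48399874] 0.0404863819370581
[(array([299, 186,  14,  15, 167], dtype=int32), array([305.46107784, 193.31137725]))] [(np.float64(0.03163494943576852), np.float64(0.13584238752638733), np.float64(0.7408795873873106), np.float64(0.10792468944677022))]
```

View pics/s18c.png

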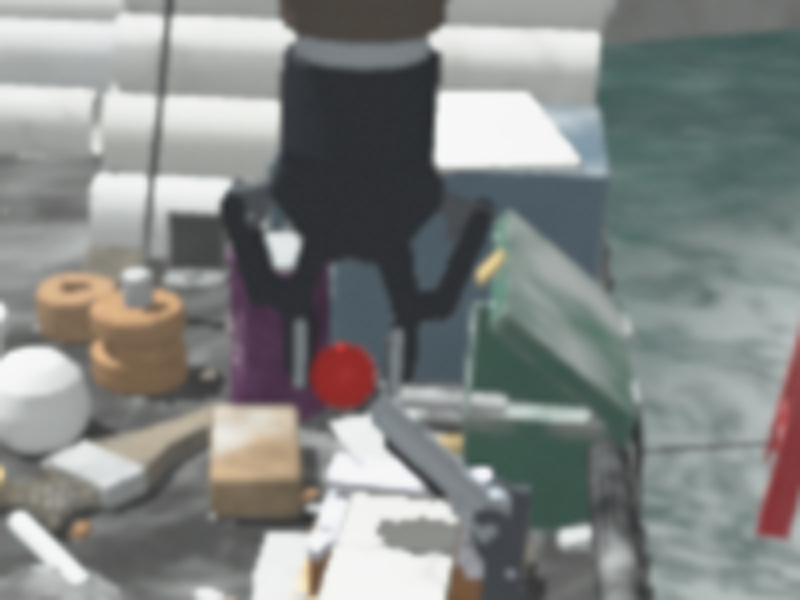

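Emit:
play_rows(commands="0.47 -3 1 -3 0;0.47 -6 2 -6 0;0.47 -9 3 -10 0;0.47 -12 4 -15 0;0.47 -16 5 -23 0;0.47 -20 6 -32 0;0.47 -22 7 -38 0;0.47 -24 7 -43 0;0.47 -24 7 -43 0")

```text
time: 26.28
ee_pos: [0.4376, 0.0419, 0.0849]
tcp_rot: [179.9, -0.0, -106.3]
wrist_force: [-0.6, 0.4, 0.3]
opening: 0.0399
```

```bash
python3 -c "
from h import *
o,im=snap('side','s19');print(o['ee_pos'],J(o['ee_pos']),o['wrist_force'],o['opening']);r=[x for x in red(im) if 250<x[1][0]<400];print(r,[clampang('side',x[1]) for x in r]);crop(im,220,100,200,150,4,'s19c')"
```

```text
[0.43758483 0.04190501 0.08490615] [60.80654921 53.17491569 84.90614613] [-0.58264999  0.39888041  0.29538533] 0.039930597025475724
[(array([286, 216,  13,  14, 147], dtype=int32), array([292.16326531, 222.3537415 ]))] [(np.float64(0.0586445692637952), np.float64(0.06418721677041961), np.float64(0.011132003604564249), np.float64(0.10665117738271987))]
```

View pics/s19c.png

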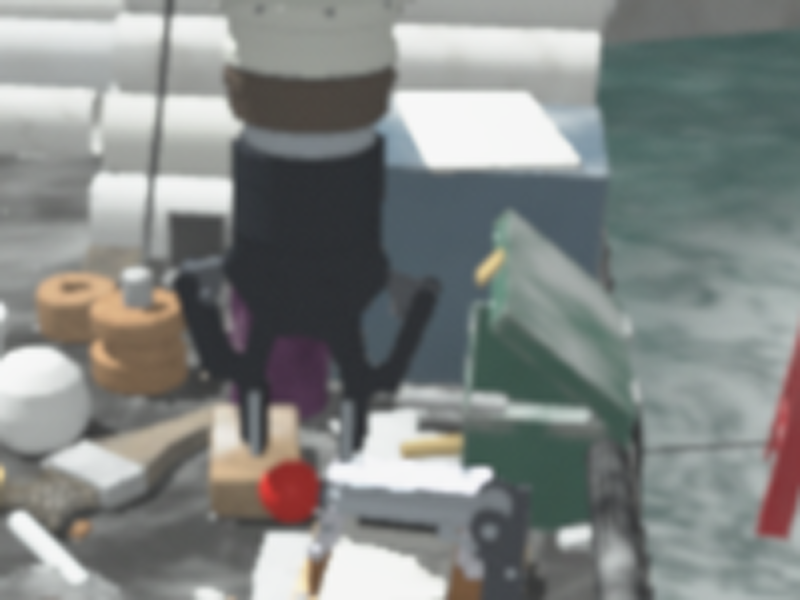

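Shut, θ≈0.01. Retreat upward and check everything.

Emit:
play_rows(commands="0.6 0 0 30 0;0.6 0 0 70 0;0.6 0 0 110 0;0.6 0 0 150 0;0.6 0 0 190 0;0.6 0 0 220 0;0.6 0 0 220 0;0.6 0 0 220 0")

```text
time: 27.0
ee_pos: [0.4398, 0.0419, 0.3086]
tcp_rot: [-179.7, 0.1, -106.3]
wrist_force: [0.1, -0.9, -0.9]
opening: 0.0516
```

```bash
python3 -c "
from h import *
o,im=snap('wrist','w20');print(o['ee_pos'],J(o['ee_pos']),o['tcp_rot'],o['wrist_force']);crop(im,180,40,200,270,2.2,'w20c')
o,im=snap('side','s20');r=[x for x in red(im) if 250<x[1][0]<400];print(r,[clampang('side',x[1]) for x in r]);crop(im,220,140,200,150,4,'s20c')
s0=cv2.imread('pics/side0.png')[...,::-1];r=[x for x in red(s0) if 250<x[1][0]<400];print('start',[clampang('side',x[1]) for x in r])"
```

```text
[0.43981576 0.0418691  0.30861945] [ 61.40573028  51.02565891 308.61944978] [-1.79712785e+02  9.95887974e-02 -1.06295625e+02] [ 0.05143557 -0.85075402 -0.92132947]
[(array([286, 216,  13,  14, 132], dtype=int32), array([292.40909091, 222.59848485]))] [(np.float64(0.05810021484553847), np.float64(0.06364994964510107), np.float64(0.006125732321348569), np.float64(0.10610220556053766))]
start [(np.float64(0.05852747345870595), np.float64(0.06444329000879206), np.float64(0.013547694884274675), np.float64(0.10653725023457654))]
```

View pics/w20.png

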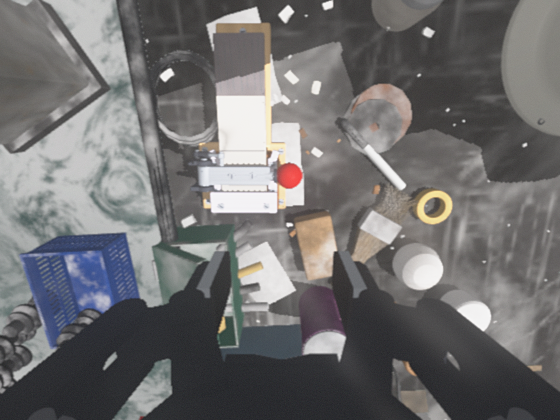

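View pics/w20c.png

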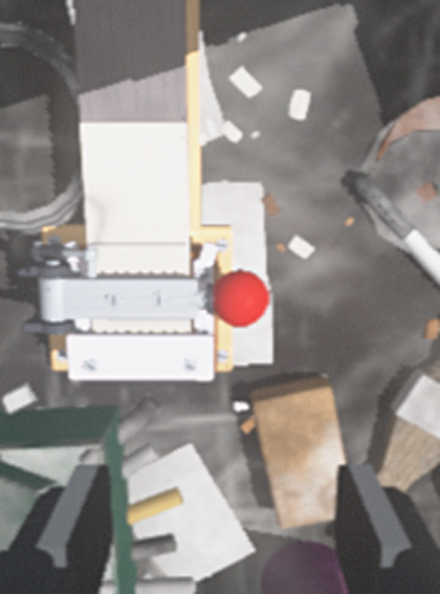

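View pics/s20c.png

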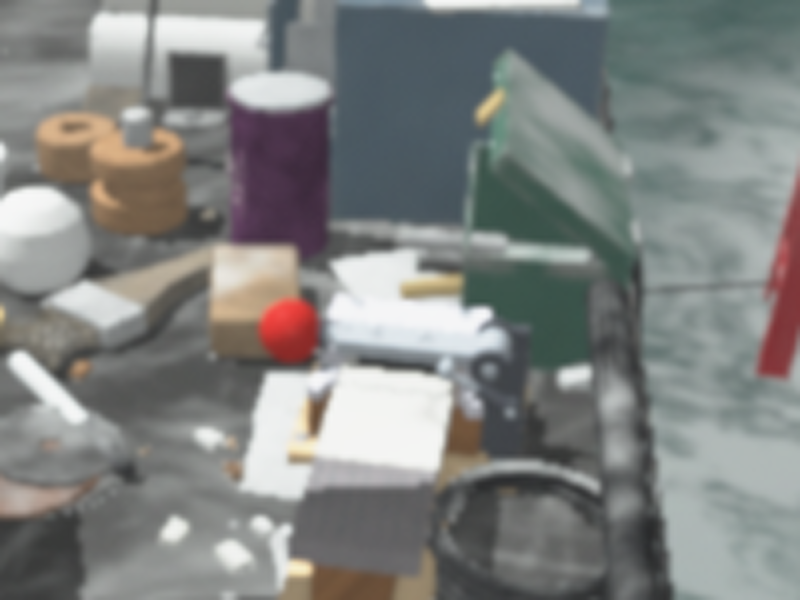

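Run:
```python
from h import *
np.set_printoptions(precision=1,suppress=True)
o=get_obs();print(o['ee_pos'])
o={'ee_pos':np.array([.43981576,.0418691,.30861945]),'tcp_rot':np.array([-179.713,.1,-106.296])}
W=lambda u,v:J(onz('wrist',(180+u/2.2-.3,40+v/2.2-.3),.052,o))
print('line',W(90,243),W(190,243),'bound',W(80,123),W(187,121))
```

```text
[0.4 0.  0.3]
line [ 31.6 -27.6  52. ] [31.3 31.2 52. ] bound [-34.7 -29.8  52. ] [-36.1  30.1  52. ]
```

```bash
python3 -c "
from workcell import *
print(job_done())"
```

```text
the job is handed in; nothing more can be done
None
```

The plate is turned end for end and clamped, smooth end against the stop and rough end out in front. I handed the job in at about 27 s of the 72 s allowed; `job_done` gives no verdict.

**What I did:** I swung the bar open by its knob. I slid the plate about 71 mm along the bed until it was clear of the rails, lifted it, turned it 180° and lowered it again. I then slid it in until the wrist felt about 22 N against the stop. To shut the bar, I loosely caged the knob between the fingers and guided it over centre.

**Last checks:**

| Check | Measured | Expected |
|---|---|---|
| Pencil line, jig x | about +31.5 mm | +31 mm (rail mouth) |
| Rough/smooth boundary, jig x | about −35 mm | −35 mm |
| Plate centre line against rail centre line | less than 1 mm off | within 5 mm |
| Bar angle | about 0.01 rad, matching the starting picture | within 0.04 rad of 0 |

The bystanders looked unmoved in the pictures, though I did not measure them. The gripper was well clear of everything.

**What went wrong or was not checked:**
- **Opening:** the knob slipped out of the fingers near the end of the swing. The bar still reached about 1.64 rad, then settled at about 1.9 rad.
- **First shutting attempt:** the knob slipped out again and the bar stayed open, so I switched to the cage.
- **Last part of the closing:** the bar was at 0.74 rad in one picture and shut in the next. The spring may have snapped it through the last part.
- **Clamping force:** it could not be measured directly; I infer it only from the shut angle.

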